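# Load the tube rotator

### The job

Load the two capped sample tubes from the grey tray into the two empty places of the tube rotator: the wide tube in the wide spring clips, the slim tube in the slim ones. Snap each one fully home in both of its clips, with its cap at the raised end of the tilted carrier like the tubes already there. Leave everything else where it is.

Things in the scene. Friction and masses are not known exactly. Their poses are not given: they have to be found in the camera images.
- wide_tube_center (a point): Wide sample tube: pale plastic, 30 mm in diameter, paper label, ribbed white cap, conical bottom, about 40 g; lies level in one of the tray's three cradles (which one varies). This point: on its axis, where it is best gripped, 43 mm above the table at the start. x axis: along the tube to the cap (34 mm in diameter, x = 44 to 60 mm); other end at x = -60 mm.
- wide_tube_cap (a point): Middle of the end face of the wide tube's cap, 60 mm along the tube's x axis from wide_tube_center.
- slim_tube_center (a point): Slim sample tube: pale plastic, 16 mm in diameter, paper label, ribbed white cap, round bottom, about 18 g; lies level in another cradle of the tray. This point: on its axis, where it is best gripped, 33 mm above the table at the start. x axis: along the tube to the cap (19 mm in diameter, x = 41 to 57 mm); other end at x = -52 mm.
- slim_tube_cap (a point): Middle of the end face of the slim tube's cap, 57 mm along the tube's x axis from slim_tube_center.
- wide_clips (a point): Empty place for the wide tube: where wide_tube_center must come to lie. x: along the seated tube, uphill to the carrier's raised end (cap end); y: along the row; z: square out of the tilted carrier, the way out of the clips. Two clips, at x = -27 and +27 mm, each 11 mm wide; base 15 mm below this point, flared lips reach 15 mm above it. Pressed along -z, it resists with 5 to 12 N from 21 to 14 mm out, then snaps in.
- slim_clips (a point): Empty place for the slim tube: where slim_tube_center must come to lie. Axes as for wide_clips, 62 mm beside it at -y. Two clips, at x = -27 and +27 mm, each 11 mm wide; base 8 mm below this point, flared lips reach 10 mm above it. Pressed along -z, it resists with 5 to 12 N from 13 to 7 mm out, then snaps in.
- carrier (a joint): Tilt (rad) of the rotator's carrier from level, parked at 0.38 to 0.60, its raised end away from the robot; geared motor, cannot be turned by hand. Two aluminium rails bear the steel spring clips: pairs of sprung leaves that part as a tube is pressed in sideways and then hold it. Between the clips, x = -21 to +21 mm, the carrier is open: fingers can pass 35 mm below the seated tube's axis.
- rotator: Tube rotator, fixed: dark grey base 160 x 372 mm, origin at the middle of its underside, x away from the robot; white motor housing at y = 98 to 184 mm, 134 mm high; bearing at the -y end, 124 mm high; the carrier's shaft between them along y, 105 mm up. Row of four places, 62 mm apart, along +y: a loaded wide tube, the empty slim place, the empty wide place, a loaded slim tube.
- tray: Grey plastic tray, fixed, 140 x 190 mm, floor 3 mm thick, rim 14 mm high, origin at the middle of its underside. Three V cradles, 60 mm apart along its y axis, hold the two tubes and a penlight along its x axis, caps towards +x. The cradles' supports, 7 mm thick and 43 mm high, are at x = -34 and +34 mm (tubes' centres within 6 mm of x = 0); between them fingers can go down to the floor.
- wide_tube: The wide tube itself; origin and axes as wide_tube_center.
- slim_tube: The slim tube itself; origin and axes as slim_tube_center.
- penlight: Bystander: metal penlight, 13 mm in diameter, 133 mm long, in the third cradle of the tray; no cap, a pocket clip on top.
- gallipot: Bystander: small steel bowl, 90 mm wide, 42 mm high, in front.
- reflex_hammer: Bystander: reflex hammer, 195 mm long, lying in front.
- tissue_roll: Bystander: white paper roll, 116 mm in diameter, 100 mm high, at the back.
Things that resemble listed ones, but are neither listed nor needed, are in the scene too. What is shaped like the slim_tube but green, orange or purple is not meant.

How it is judged:
By the outcome, as a careful person would: the job done as asked, in the order asked, and still so for the second after the job is handed in, with the robot touching nothing.
It also fails if it takes over 64 s, if anything falls off the work surface, if the arm or the gripper's body presses on something with over 40 N, if the wrist force passes 120 N, or if a joint passes its speed limit or range.

### The arm

A 6-joint arm with a two-finger parallel gripper is mounted at the origin on the work surface. World frame = base frame: x ahead of the robot, y to its left, z up, the work surface at z = 0. Lengths are in mm, angles in rad, forces in N, time in s.
With the tool pointing down it reaches from about 350 to 975 mm from the base axis. Payload 7.1 kg.
Tool frame: the origin (TCP) lies midway between the tips of the shut fingers; the grasp point (between the pads) lies 19 mm behind it (ctrl.hold_point_z is the distance from the TCP to the grasp point, in mm); z points along the fingers, y is the direction in which the jaws open and shut (so a half turn about z gives the same grasp; the last joint's range is limited). The gripper opens to 88 mm and grips with 3 to 60 N. Pads are 20 mm wide; open, the fingers measure 115 mm over their backs; the gripper's body (75 mm by 178 mm) begins 61 mm behind the grasp point.
Start: joints at [1.308, 0.423, 1.63, -0, 1.089, -0.019], TCP at [150.839, 606.508, 222.675] pointing down, gripper open.
Joint ranges: [-3, 3], [-0.9, 2.11], [0.09, 2.58], [-1.31, 4.45], [0.11, 2.69], [-2.54, 2.54]. Speed limits (rad/s): [2.39, 2.39, 3.01, 3.14, 3.14, 3.14].

### API

Orientations are given as a rotation vector (axis times angle).
In Python, from workcell import ctrl, eyes gives the robot as it stands.
- The arm moves only by the tool move_arm, never from a script. Its argument "deltas" is a list of rows, each a list of 6 numbers: the shift along the tool's x, y, z in mm, then the turn, a rotation vector about the tool's x, y, z in rad. A call has 1 to 5 rows; each row shifts and turns the pose as measured when the row begins, along the tool's axes as they then stand; what a row does not reach is not made up. A row lasts 1/12 s, in which the tool goes at most 41.7 mm and 7.16 degrees, less where a joint would pass 70% of its speed; a pose out of reach is approached as far as the arm can. A call is refused whole if a number of a shift passes 41.7 or a number of a turn 0.125, either way. A call with a gripper value outside its range is refused whole. "hand" is the closure, from -1 (fully open) to 1 (shut), set as the call begins (left out, the last holds). The fingers move at their own pace and stop on an object; the grip force is fixed at half the most. Time passes only in rows, so rows that do not move let the fingers close. It gives the time, the measured TCP pose, the force and the opening at its end, in the units of the state.
- ctrl.get_obs(): the state, without advancing time (a new reading comes with each control period).
- eyes.get_image(name): name is "side" or "top"; returns a dict with "frame" (384x512x3 uint8, red, green, blue), "range_z" (384x512 float32, mm along the optical axis (not along the pixel's ray), 0 where there is no reading), "fx", "fy", "cx", "cy" (pixels), "cam_to_world" (4x4, takes a point from camera to world coordinates). Camera axes: x right, y down, z forward; pixel columns grow to the right and rows downward; lengths in mm; the calibration is good to about 2 mm. A picture is of the moment at which its call begins.
- ctrl.close_job(): hands the job in, once; it reports no verdict.
The state is a dict: "t": time; "qpos": joint angles; "qvel": joint speeds; "joint_torque": joint torques, N m; "ee_pos": TCP position; "orientation": TCP orientation; "ft_force": force on the tool from outside, world axes, zero at the start; "moment": the same for the moment, N m; "width": finger opening in mm.
Only numpy, scipy, OpenCV 4.12 (cv2) and the standard library are available. Lean on these libraries where they do the work, as an engineer would, in place of code of your own. Each camera call takes 0.05 s, during which the arm holds its last target.

## Working session

There is one attempt and no reset: what is moved stays moved. The work goes in short steps, Python scripts to look and compute and a tool call to move; the robot and the scene stay as the last step left them, time stands still between calls to the robot, and variables do not carry over. Pictures are saved under pics/ and viewed, and the job is handed in when it is done.

Besides the shell and the picture viewer there is one more tool, called after "Call:" as a command line: name --pt "numbers of a row" for each row, then --argument value for the rest. move_arm: Moves the arm, as the interface text tells. Its arguments: {"type":"object","properties":{"deltas":{"type":"array"},"hand":{"type":"number"}},"required":["deltas"]}

```bash
mkdir -p pics; ls; python3 - <<'E'
from workcell import ctrl, eyes
import cv2, numpy as np
o=ctrl.get_obs()
for k,v in o.items(): print(k,v)
print(ctrl.hold_point_z)
for n in("side","top"):
    d=eyes.get_image(n)
    cv2.imwrite(f"pics/{n}0.png",d["frame"][:,:,::-1])
    np.savez(f"pics/{n}0.npz",**d)
    print(n,d["fx"],d["fy"],d["cx"],d["cy"]);print(np.round(d["cam_to_world"],3))
E
```

```text
pics
t 0.0
qpos [ 1.30798947e+00  4.23806072e-01  1.63068419e+00  4.05867773e-05
  1.08862967e+00 -1.90179941e-02]
qvel [-3.75265850e-04  6.49651783e-06 -1.07385900e-03  2.91409201e-04
 -3.26600413e-04  3.46643266e-04]
joint_torque [ 1.94450418e-03 -5.44625473e+01 -2.73662245e+01  6.44229027e-02
  2.28005630e-02 -1.48994441e-04]
ee_pos [150.69237702 605.98244249 221.92570492]
orientation [-3.81993918e-01 -3.11802953e+00  2.36714392e-03]
ft_force [ 0.85014603  0.08813571 -0.02764067]
moment [ 0.00608256  0.01311571 -0.00816233]
width 87.70391028898759
18.700000000000003
side 446.5778036845413 446.5778036845413 256.97666345253737 199.20110609147477
[[-9.23000e-01 -2.99000e-01  2.41000e-01  2.36183e+02]
 [-3.84000e-01  7.09000e-01 -5.91000e-01  7.44372e+02]
 [ 6.00000e-03 -6.38000e-01 -7.70000e-01  9.98957e+02]
 [ 0.00000e+00  0.00000e+00  0.00000e+00  1.00000e+00]]
top 452.9739812544015 452.9739812544015 252.5878074218626 187.2908233924444
[[ 7.000000e-03 -9.980000e-01  6.300000e-02  4.440890e+02]
 [-1.000000e+00 -6.000000e-03  9.000000e-03  7.431200e+01]
 [-9.000000e-03 -6.300000e-02 -9.980000e-01  1.273224e+03]
 [ 0.000000e+00  0.000000e+00  0.000000e+00  1.000000e+00]]
```

View pics/side0.png

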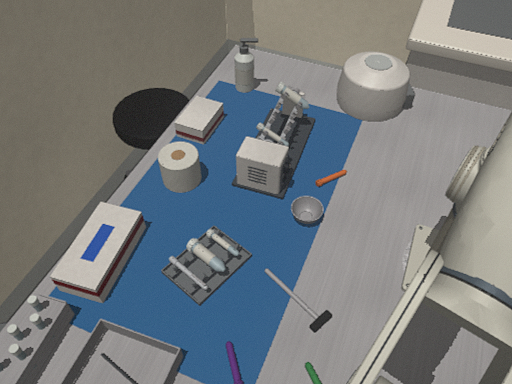

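View pics/top0.png

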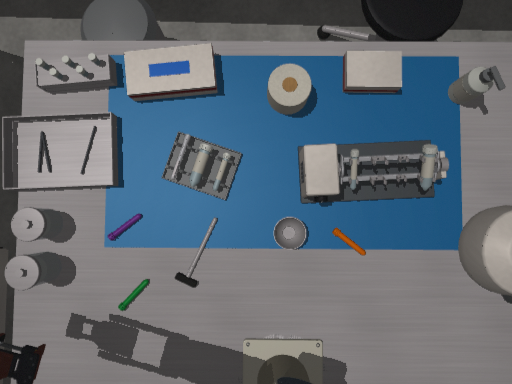

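```bash
python3 - <<'E'
import cv2, numpy as np
t=cv2.imread("pics/top0.png");s=cv2.imread("pics/side0.png")
a=cv2.resize(t[125:205,155:250],None,fx=8,fy=7.5*8/8,interpolation=cv2.INTER_CUBIC)
a=cv2.resize(t[130:205,155:250],None,fx=8,fy=8,interpolation=cv2.INTER_CUBIC)
cv2.imwrite("pics/a1.png",a)
cv2.imwrite("pics/a2.png",cv2.resize(t[130:210,295:455],None,fx=5,fy=5,interpolation=cv2.INTER_CUBIC))
cv2.imwrite("pics/a3.png",cv2.resize(s[75:195,225:345],None,fx=5,fy=5,interpolation=cv2.INTER_CUBIC))
cv2.imwrite("pics/a4.png",cv2.resize(s[220:305,155:260],None,fx=7,fy=7,interpolation=cv2.INTER_CUBIC))
E
```

```text
(no output)
```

View pics/a1.png

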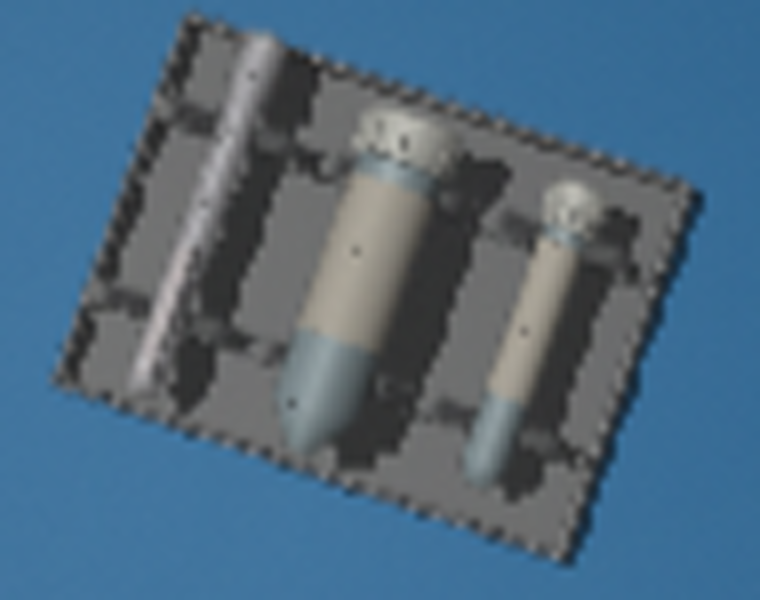

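View pics/a2.png

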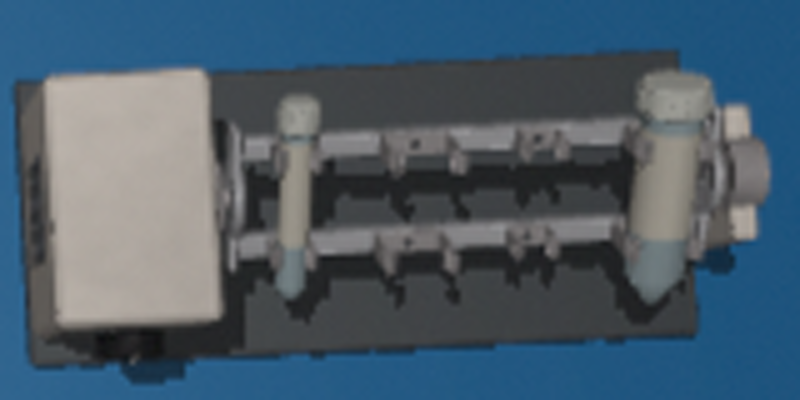

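View pics/a3.png

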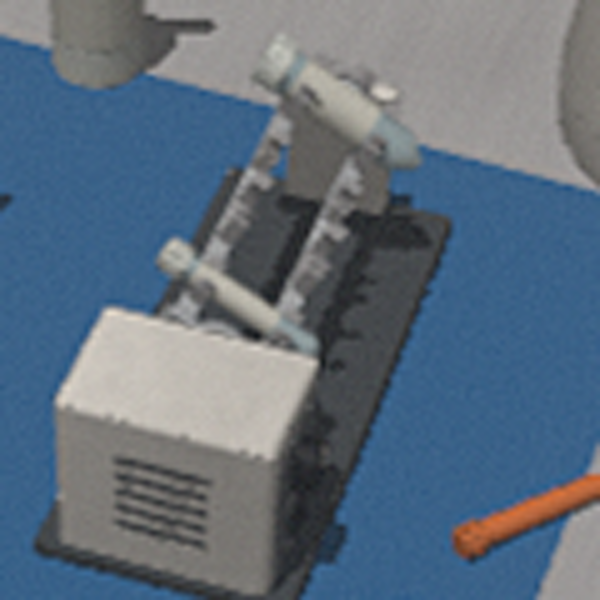

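View pics/a4.png

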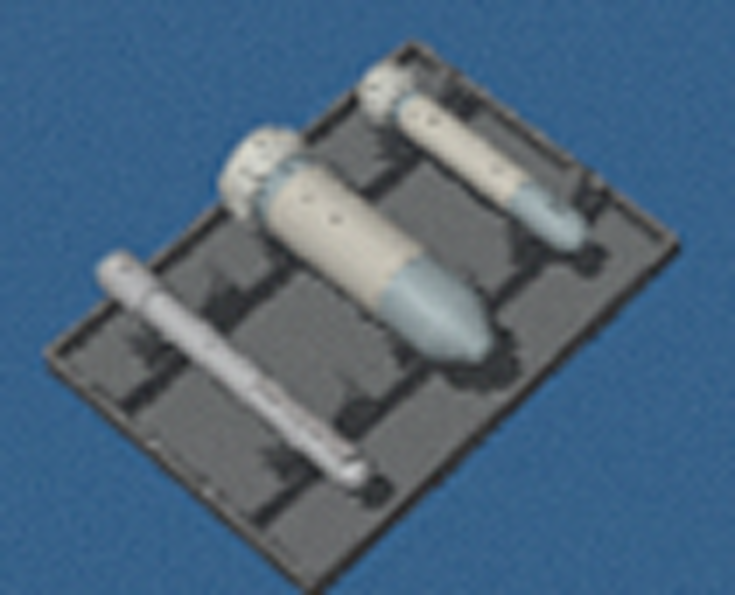

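```bash
cat > h.py <<'E'
import numpy as np, cv2
def load(n):
    d=np.load(f"pics/{n}.npz"); return {k:d[k] for k in d}
def cloud(d):
    v,u=np.mgrid[:384,:512]; z=d["range_z"]
    P=np.stack([(u-d["cx"])/d["fx"]*z,(v-d["cy"])/d["fy"]*z,z],-1)
    M=d["cam_to_world"]; W=P@M[:3,:3].T+M[:3,3]; W[z<=0]=np.nan; return W
def plane(d,uv,z):
    uv=np.atleast_2d(uv).astype(float);M=d["cam_to_world"]
    r=np.c_[(uv[:,0]-d["cx"])/d["fx"],(uv[:,1]-d["cy"])/d["fy"],np.ones(len(uv))]@M[:3,:3].T
    o=M[:3,3]; return o+r*((z-o[2])/r[:,2])[:,None]
E
python3 - <<'E'
from h import *
d=load("top0");W=cloud(d);f=d["frame"].astype(int)
print("table z",np.nanmedian(W[215:240,120:180,2]),np.nanstd(W[215:235,140:160,2]), np.mean(d["range_z"]<=0))
s=load("side0");Ws=cloud(s);print("side table",np.nanmedian(Ws[300:330,180:230,2]),np.nanstd(Ws[320:330,190:210,2]))
hsv=cv2.cvtColor(d["frame"],cv2.COLOR_RGB2HSV)
print(hsv[165,202],hsv[180,192],hsv[150,200],hsv[190,180],hsv[195,340],hsv[178,410])
# tray + base outlines : not blue
nb=((hsv[:,:,1]<110)).astype(np.uint8)
for name,(x0,x1,y0,y1),zz in(("tray",(155,250,125,205),14),("base",(290,445,133,207),None)):
    m=np.zeros_like(nb);m[y0:y1,x0:x1]=nb[y0:y1,x0:x1]
    c=max(cv2.findContours(m,0,2)[0],key=cv2.contourArea)
    print(name,cv2.minAreaRect(c))
    if zz:
        p=plane(d,c[:,0],zz)[:,:2].astype(np.float32);print(cv2.minAreaRect(p))
# base top height
print("base top z", np.nanmedian(W[193:196,345:425,2]), np.nanmedian(W[143:147,340:420,2]))
# tubes
for nm,(u,v),z in(("wide",(202,165),43),("slim",(221,172),33)):
    m=(np.isfinite(W[:,:,2])&(f.sum(2)>330)&(hsv[:,:,1]<100)).astype(np.uint8)
    m[:130]=0;m[205:]=0
    n,l=cv2.connectedComponents(m);k=l[v,u];mm=l==k;print(nm,k,mm.sum())
    vv,uu=np.nonzero(mm);p=plane(d,np.c_[uu,vv],z)[:,:2]
    print(cv2.minAreaRect(p.astype(np.float32)),p.mean(0))
    w=W[mm];print("z pct",np.nanpercentile(w[:,2],[1,50,90,99]))
E
```

```text
table z 1.066869985054609 2.6236231448899168 0.004002888997395833
side table -0.691536880235958 1.7354082745032409
[ 23  23 134] [ 97  29 151] [ 96  30 127] [103 150 158] [110  19  40] [110  10  77]
tray ((201.38307189941406, 165.16461181640625), (68.2835922241211, 50.5331916809082), 19.440032958984375)
((585.7989501953125, 229.74166870117188), (191.30201721191406, 141.97645568847656), 71.2762451171875)
base ((371.85662841796875, 170.13218688964844), (58.676700592041016, 146.01759338378906), 87.1375961303711)
base top z 13.9381128245235 13.711760781799512
wide 9 599
((587.7815551757812, 243.3693084716797), (46.44511032104492, 125.04966735839844), 68.61431121826172) [586.72987562 242.12249534]
z pct [-1.81283403 53.15720698 59.54584512 62.34872953]
slim 18 279
((565.2612915039062, 188.94424438476562), (46.133949279785156, 124.75299835205078), 73.13347625732422) [557.79457257 182.85138953]
z pct [-1.91797197 38.9257476  43.53768148 45.70332547]
```

```bash
cat > m1.py <<'E'
from h import *
from scipy.optimize import least_squares
yaw=np.deg2rad(-18.72);R=np.array([[np.cos(yaw),-np.sin(yaw)],[np.sin(yaw),np.cos(yaw)]]);c=np.array([585.8,229.7])
for n in("top0","side0"):
    d=load(n);W=cloud(d).reshape(-1,3);W=W[np.isfinite(W[:,0])]
    W=W[(np.abs(W[:,:2]-c)<200).all(1)]
    L=np.c_[(W[:,:2]-c)@R,W[:,2]]
    for nm,y0,r,zc,xl,xh in(("wide",0,15,43,-36,40),("slim",-60,8,33,-38,36)):
        m=(abs(L[:,1]-y0)<r+6)&(L[:,2]>zc+2)&(L[:,0]>xl)&(L[:,0]<xh)
        P=L[m]
        def res(p):
            return np.hypot(P[:,1]-p[0]-p[1]*P[:,0]/100,P[:,2]-p[2])-r
        s=least_squares(res,[y0,0,zc],loss="soft_l1",f_scale=2)
        q=L[(abs(L[:,1]-y0)<r+8)&(L[:,2]>zc-4)&(abs(L[:,0])<80)]
        print(n,nm,len(P),"y,slope,z",np.round(s.x,2),"rms",np.sqrt(np.mean(res(s.x)**2)).round(2),"x extent",np.sort(q[:,0])[[0,3,-4,-1]].round(1))
E
python3 m1.py
```

```text
top0 wide 305 y,slope,z [ 0.81  1.99 43.47] rms 1.94 x extent [-64.8 -63.   53.8  54.3]
top0 slim 150 y,slope,z [-59.23  -1.02  34.06] rms 2.15 x extent [-55.3 -53.4  50.8  52. ]
side0 wide 305 y,slope,z [ 0.81 -0.49 41.82] rms 1.63 x extent [-65.6 -64.1  53.3  55.7]
side0 slim 137 y,slope,z [-59.48  -1.2   32.37] rms 1.99 x extent [-56.8 -54.2  50.7  52.6]
```

```bash
cat > m2.py <<'E'
from h import *
from scipy.optimize import least_squares
import sys
sfx=sys.argv[1] if len(sys.argv)>1 else "0"
d=load("top"+sfx);W=cloud(d);hsv=cv2.cvtColor(d["frame"],cv2.COLOR_RGB2HSV)
# base contour points on plane 14 (right/upper/lower edges)
nb=((hsv[:,:,1]<100)).astype(np.uint8);m=np.zeros_like(nb);m[133:207,290:445]=nb[133:207,290:445]
c=max(cv2.findContours(m,0,cv2.CHAIN_APPROX_NONE)[0],key=cv2.contourArea)[:,0]
lo=c[(c[:,0]>330)&(c[:,0]<425)&(c[:,1]>188)];hi=c[(c[:,0]>345)&(c[:,0]<415)&(c[:,1]<150)]
for n,e in(("lo",lo),("hi",hi)):
    p=plane(d,e,13)[:,:2];k=np.polyfit(p[:,1],p[:,0],1);print(n,len(e),"x at y=-150:",np.polyval(k,-150).round(1),"slope deg",np.rad2deg(np.arctan(k[0])).round(2))
allP=[]
for n in("top"+sfx,"side"+sfx):
    W=cloud(load(n)).reshape(-1,3);W=W[np.isfinite(W[:,0])]
    W=W[(W[:,0]>380)&(W[:,0]<700)&(W[:,1]>-420)&(W[:,1]<0)&(W[:,2]>8)]
    allP.append(W)
    base=W[(W[:,2]<20)];print(n,len(W),"base ext",np.percentile(base,[1,99],axis=0).round(0).tolist())
    # motor top
    h=W[(W[:,2]>126)&(W[:,2]<142)&(W[:,1]>-140)]
    print("housing",h[:,2].mean().round(1),cv2.minAreaRect(h[:,:2].astype(np.float32)))
np.savez("pics/rc.npz",a=allP[0],b=allP[1])
E
python3 m2.py
```

```text
lo 94 x at y=-150: 489.4 slope deg -3.12
hi 69 x at y=-150: 644.9 slope deg -3.2
top0 8454 base ext [[387.0, -409.0, 8.0], [656.0, -19.0, 19.0]]
housing 133.6 ((563.53662109375, -92.63876342773438), (129.66964721679688, 95.91070556640625), 2.84759521484375)
side0 5600 base ext [[384.0, -409.0, 8.0], [655.0, -18.0, 19.0]]
housing 131.9 ((562.7999267578125, -91.69068145751953), (130.65240478515625, 97.93621063232422), 2.577360153198242)
```

```bash
cat > m3.py <<'E'
from h import *
from scipy.optimize import least_squares
D=np.load("pics/rc.npz");yaw=np.deg2rad(3.1);o=np.array([571.2,-233.])
R=np.array([[np.cos(yaw),-np.sin(yaw)],[np.sin(yaw),np.cos(yaw)]])
for nm,k in(("top","a"),("side","b")):
    W=D[k];L=np.c_[(W[:,:2]-o)@R,W[:,2]]
    up=L[(L[:,2]>75)&(abs(L[:,0])<90)&(L[:,1]<90)]
    h,e=np.histogram(up[:,1],bins=np.arange(-190,95,6));print(nm,list(zip(e[:-1].astype(int).tolist(),h.tolist())))
    for t,r,y0 in(("wide",15,-124),("slim",8,62)):
        best=None
        for y0 in np.arange(y0-40,y0+41,10):
          P=L[(abs(L[:,1]-y0)<r+4)&(abs(L[:,0])<40)&(L[:,2]>90)]
          if len(P)<30: continue
          def res(p):
            # axis through (0,p0,p1), dir (cos t, p3, sin t)
            dv=np.array([np.cos(p[2]),p[3],np.sin(p[2])]);dv/=np.linalg.norm(dv)
            q=P-np.array([0,p[0],p[1]]);return np.linalg.norm(np.cross(q,dv),axis=1)-r
          s=least_squares(res,[y0,125,.5,0],loss="soft_l1",f_scale=2)
          n_in=(abs(res(s.x))<3).sum()
          if best is None or n_in>best[0]: best=(n_in,len(P),s.x)
        print(t,best)
E
python3 m3.py
```

```text
top [(-190, 0), (-184, 10), (-178, 53), (-172, 70), (-166, 88), (-160, 24), (-154, 72), (-148, 7), (-142, 50), (-136, 72), (-130, 102), (-124, 123), (-118, 151), (-112, 144), (-106, 29), (-100, 23), (-94, 23), (-88, 24), (-82, 19), (-76, 37), (-70, 32), (-64, 19), (-58, 44), (-52, 29), (-46, 26), (-40, 22), (-34, 26), (-28, 22), (-22, 41), (-16, 38), (-10, 24), (-4, 25), (2, 23), (8, 28), (14, 55), (20, 25), (26, 20), (32, 27), (38, 27), (44, 13), (50, 48), (56, 88), (62, 105), (68, 77), (74, 27), (80, 23), (86, 26)]
wide (np.int64(400), 522, array([-1.23761619e+02,  1.28785679e+02,  5.19431783e-01, -1.26006024e-03]))
slim (np.int64(216), 275, array([ 6.20666985e+01,  1.21489840e+02,  5.15831637e-01, -1.00748185e-02]))
side [(-190, 0), (-184, 3), (-178, 16), (-172, 21), (-166, 18), (-160, 6), (-154, 3), (-148, 2), (-142, 15), (-136, 13), (-130, 44), (-124, 68), (-118, 108), (-112, 139), (-106, 27), (-100, 11), (-94, 3), (-88, 3), (-82, 6), (-76, 27), (-70, 9), (-64, 1), (-58, 31), (-52, 16), (-46, 5), (-40, 3), (-34, 4), (-28, 2), (-22, 37), (-16, 31), (-10, 5), (-4, 4), (2, 3), (8, 17), (14, 54), (20, 15), (26, 9), (32, 2), (38, 1), (44, 1), (50, 20), (56, 39), (62, 93), (68, 87), (74, 5), (80, 6), (86, 6)]
wide (np.int64(239), 326, array([-1.23607353e+02,  1.26561041e+02,  5.22836823e-01,  1.00742166e-02]))
slim (np.int64(163), 213, array([6.20431532e+01, 1.19594639e+02, 4.95780053e-01, 1.36675608e-02]))
```

```bash
cat > m4.py <<'E'
from h import *
D=np.load("pics/rc.npz");yaw=np.deg2rad(3.1);o=np.array([571.2,-233.]);t=.517
R=np.array([[np.cos(yaw),-np.sin(yaw)],[np.sin(yaw),np.cos(yaw)]])
for k in"ab":
    W=D[k];L=np.c_[(W[:,:2]-o)@R,W[:,2]-105]
    C=np.c_[L[:,0]*np.cos(t)+L[:,2]*np.sin(t),L[:,1],-L[:,0]*np.sin(t)+L[:,2]*np.cos(t)]
    for nm,y0,r,zc in(("wide",-124,15,20),("slim",62,8,13)):
        q=C[(abs(C[:,1]-y0)<r*.8)&(C[:,2]>zc-2)&(C[:,2]<zc+24)];x=np.sort(q[:,0]);print(k,nm,x[[0,3,6,-7,-4,-1]].round(1))
    q=C[(C[:,1]>-95)&(C[:,1]<40)&(C[:,2]>-2)&(C[:,2]<40)&(abs(C[:,0])<60)]
    for s in(-1,1):
        x=q[q[:,0]*s>0];print(k,"rail/clip x",np.percentile(x[:,0],[5,25,50,75,95]).round(1))
        x=x[x[:,2]>12];h,e=np.histogram(x[:,1],bins=np.arange(-95,45,5));print(" lips y",[(int(a),int(b)) for a,b in zip(e,h) if b], "x",np.percentile(x[:,0],[5,50,95]).round(1),"zmax",np.percentile(x[:,2],[90,98]).round(1))
E
python3 m4.py
```

```text
a wide [-58.3 -55.1 -53.8  61.6  62.1  62.8]
a slim [-207.  -204.2  -49.5   57.7   58.4   59.1]
a rail/clip x [-31.5 -27.9 -24.5 -21.3 -20. ]
 lips y [(-75, 10), (-70, 5), (-60, 4), (-55, 11), (-20, 15), (-15, 4), (10, 8), (15, 12)] x [-31.  -24.6 -20.5] zmax [35.1 38.6]
a rail/clip x [23.  26.1 29.5 32.4 34.2]
 lips y [(-75, 10), (-70, 4), (-60, 4), (-55, 10), (-20, 12), (-15, 7), (10, 7), (15, 15)] x [22.9 29.2 34. ] zmax [33.2 35.2]
b wide [-57.4 -54.5 -52.5  58.5  60.5  61.5]
b slim [-207.4  -46.6  -43.6   53.    55.8   57.3]
b rail/clip x [-32.  -28.7 -24.6 -22.6 -21. ]
 lips y [(-80, 2), (-75, 5), (-70, 2), (-60, 1), (-55, 7), (-50, 1), (-25, 2), (-20, 15), (-15, 5), (-10, 1), (10, 5), (15, 15), (20, 1)] x [-31.6 -26.3 -21.4] zmax [33.2 34.7]
b rail/clip x [22.4 25.3 28.8 31.6 33.1]
 lips y [(-80, 1), (-75, 6), (-70, 2), (-65, 1), (-60, 1), (-55, 7), (-50, 2), (-25, 1), (-20, 13), (-15, 8), (10, 8), (15, 13)] x [22.6 27.3 32.4] zmax [30.7 34.2]
```

```bash
cat > go.py <<'E'
import sys
from h import *
from scipy.spatial.transform import Rotation as Ro, Slerp
HP=18.7
def Rm(a):return np.array([[np.cos(a),-np.sin(a)],[np.sin(a),np.cos(a)]])
ty=np.deg2rad(-18.72);tc=np.array([585.8,229.7])
ry=np.deg2rad(3.1);ro=np.array([571.2,-233.]);tilt=.517
def mk(c,x,out,n):  # c tube centre, tool x dir = -x(tube), tool z=-n
    z=-n;xx=-x;return c+n*out-n*HP,np.c_[xx,np.cross(z,xx),z]
def tray(l,z,dy,out):
    p=np.r_[tc+Rm(ty)@np.array(l),z];a=ty+dy
    return mk(p,np.array([np.cos(a),np.sin(a),0]),out,np.array([0,0,1.]))
def rot(y,h,out,x0=1.3,yoff=0):
    B=np.eye(3);B[:2,:2]=Rm(ry)
    C=B@np.array([[np.cos(tilt),0,-np.sin(tilt)],[0,1,0],[np.sin(tilt),0,np.cos(tilt)]])
    o=np.r_[ro,105.];return mk(o+C@np.array([x0,y+yoff,h]),C[:,0],out,C[:,2])
def target(name,out,**k):
    return {"wt":lambda:tray((-5,.8),43,0,out),"st":lambda:tray((-4,-59.4),33,-.008,out),
     "wc":lambda:rot(0,20,out,**k),"sc":lambda:rot(-62,13,out,**k)}[name]()
def plan(p1,R1,n):
    from workcell import ctrl
    o=ctrl.get_obs();p0=np.array(o["ee_pos"]);R0=Ro.from_rotvec(o["orientation"]);R1=Ro.from_matrix(R1)
    d=(R0.inv()*R1).as_rotvec();print("t",round(o["t"],2),"dist",np.round(p1-p0,1),"local",np.round(R0.inv().apply(p1-p0),1),"rot",d.round(3),"F",np.round(o["ft_force"],1),"w",round(o["width"],1),"q",np.round(o["qpos"],2))
    if n:
        for i in range(n):
            Ra=R0*Ro.from_rotvec(d*i/n);print((Ra.inv().apply((p1-p0)/n)).round(1).tolist()+(d/n).round(3).tolist())
if __name__=="__main__":
    a=sys.argv; k={}
    for s in a[4:]: q,v=s.split("=");k[q]=float(v)
    lift=k.pop("up",0);p,R=target(a[1],float(a[2]),**k);p=p+[0,0,lift];print("target",p.round(1));plan(p,R,int(a[3]))
E
python3 go.py wt 110 20; python3 go.py wc 60 0;python3 go.py sc 60 0
```

```text
target [581.3 232.1 134.3]
t 0.1 dist [ 430.6 -374.   -87.7] local [-508.1 -258.8   88. ] rot [-0.001  0.     0.083] F [-0.5  0.1  0.4] w 87.7 q [ 1.31  0.42  1.63 -0.    1.09 -0.02]
[-25.4, -12.9, 4.4, -0.0, 0.0, 0.004]
[-25.5, -12.8, 4.4, -0.0, 0.0, 0.004]
[-25.5, -12.7, 4.4, -0.0, 0.0, 0.004]
[-25.6, -12.6, 4.4, -0.0, 0.0, 0.004]
[-25.6, -12.5, 4.4, -0.0, 0.0, 0.004]
[-25.7, -12.4, 4.4, -0.0, 0.0, 0.004]
[-25.7, -12.3, 4.4, -0.0, 0.0, 0.004]
[-25.8, -12.2, 4.4, -0.0, 0.0, 0.004]
[-25.8, -12.1, 4.4, -0.0, 0.0, 0.004]
[-25.9, -12.0, 4.4, -0.0, 0.0, 0.004]
[-25.9, -11.9, 4.4, -0.0, 0.0, 0.004]
[-26.0, -11.8, 4.4, -0.0, 0.0, 0.004]
[-26.0, -11.7, 4.4, -0.0, 0.0, 0.004]
[-26.1, -11.6, 4.4, -0.0, 0.0, 0.004]
[-26.1, -11.5, 4.4, -0.0, 0.0, 0.004]
[-26.2, -11.3, 4.4, -0.0, 0.0, 0.004]
[-26.2, -11.2, 4.4, -0.0, 0.0, 0.004]
[-26.3, -11.1, 4.4, -0.0, 0.0, 0.004]
[-26.3, -11.0, 4.4, -0.0, 0.0, 0.004]
[-26.3, -10.9, 4.4, -0.0, 0.0, 0.004]
target [ 542.1 -234.6  158.9]
t 0.1 dist [ 391.3 -840.6  -63. ] local [-582.7 -721.2   64.1] rot [-0.078 -0.513 -0.291] F [-0.5  0.1  0.4] w 87.7 q [ 1.31  0.42  1.63 -0.    1.09 -0.02]
target [ 548.9 -296.3  152.8]
t 0.1 dist [ 398.2 -902.3  -69.1] local [-604.2 -779.4   70.2] rot [-0.078 -0.513 -0.291] F [-0.5  0.1  0.4] w 87.7 q [ 1.31  0.42  1.63 -0.    1.09 -0.02]
```

Call:
move_arm --pt "-25 -12.5 2 0 0 0.004" --pt "-25 -12.5 2 0 0 0.004" --pt "-25 -12.5 2 0 0 0.004" --pt "-25 -12.5 2 0 0 0.004" --pt "-25 -12.5 2 0 0 0.004" --hand 0

```text
t: 0.52
ee_pos: [255.3, 514.1, 209.9]
orientation: [-0.402, -3.114, 0.003]
ft_force: [0.5, -0.3, -0.3]
width: 57.8
```

Call:
move_arm --pt "-30 -14 2 0 0 0.004" --pt "-30 -14 2 0 0 0.004" --pt "-30 -14 2 0 0 0.004" --pt "-30 -14 2 0 0 0.004" --pt "-30 -14 2 0 0 0.004"

```text
t: 0.93
ee_pos: [385.2, 401.3, 197.9]
orientation: [-0.43, -3.109, 0.007]
ft_force: [0.5, 0.3, 0.5]
width: 43.8
```

```bash
python3 go.py wt 110 10
```

```text
target [581.3 232.1 134.3]
t 0.93 dist [ 196.2 -169.2  -63.6] local [-234.9 -109.3   63.5] rot [-0.005 -0.003  0.052] F [0.5 0.3 0.5] w 43.8 q [ 0.78  0.36  1.8   0.    0.99 -0.51]
[-23.5, -10.9, 6.3, -0.0, -0.0, 0.005]
[-23.5, -10.8, 6.4, -0.0, -0.0, 0.005]
[-23.6, -10.7, 6.4, -0.0, -0.0, 0.005]
[-23.7, -10.6, 6.4, -0.0, -0.0, 0.005]
[-23.7, -10.5, 6.4, -0.0, -0.0, 0.005]
[-23.8, -10.3, 6.4, -0.0, -0.0, 0.005]
[-23.8, -10.2, 6.4, -0.0, -0.0, 0.005]
[-23.9, -10.1, 6.4, -0.0, -0.0, 0.005]
[-23.9, -10.0, 6.4, -0.0, -0.0, 0.005]
[-24.0, -9.9, 6.4, -0.0, -0.0, 0.005]
```

Call:
move_arm --pt "-30 -14 8 0 0 0.005" --pt "-30 -14 8 0 0 0.005" --pt "-30 -14 8 0 0 0.005" --pt "-30 -13 8 0 0 0.005" --pt "-30 -13 8 0 0 0.005"

```text
t: 1.35
ee_pos: [515.2, 287.2, 156.6]
orientation: [-0.47, -3.103, 0.006]
ft_force: [-0.1, 1.1, -0.7]
width: 43.8
```

Call:
move_arm --pt "-24 -11 5 0 0 0.005" --pt "-24 -11 5 0 0 0.005" --pt "-24 -10 5 0 0 0.005" --pt "0 0 0 0 0 0"

```text
t: 1.68
ee_pos: [579.4, 226.8, 137.6]
orientation: [-0.503, -3.096, 0.01]
ft_force: [-0.2, 0.4, -0.2]
width: 44.0
```

```bash
python3 go.py wt 110 0
```

```text
target [581.3 232.1 134.3]
t 1.68 dist [ 2.   5.3 -3.3] local [-0.2  5.7  3.3] rot [-0.007 -0.004  0.005] F [-0.2  0.4 -0.2] w 44.0 q [ 0.36  0.53  1.69 -0.    0.94 -0.89]
```

Call:
move_arm --pt "0 6 8 -0.006 -0.004 0.005" --pt "0 0 20 0 0 0" --pt "0 0 20 0 0 0" --pt "0 0 10 0 0 0" --pt "0 0 0 0 0 0"

```text
t: 2.1
ee_pos: [580.3, 234.3, 75.8]
orientation: [-0.516, -3.099, -0.001]
ft_force: [-0.5, -0.3, 0.0]
width: 44.0
```

```bash
python3 go.py wt 0 0; cat > snap.py <<'E'
import sys
from workcell import eyes
from h import *
n,x0,x1,y0,y1,s=sys.argv[1],*map(int,sys.argv[3:8])
d=eyes.get_image(n);np.savez(f"pics/{n}{sys.argv[2]}.npz",**d)
cv2.imwrite(f"pics/{n}{sys.argv[2]}.png",cv2.resize(d["frame"][y0:y1,x0:x1,::-1],None,fx=s,fy=s,interpolation=cv2.INTER_CUBIC))
E
python3 snap.py side 1 140 275 190 300 5
```

```text
target [581.3 232.1  24.3]
t 2.1 dist [  1.   -2.2 -51.5] local [-1.7 -1.8 51.5] rot [ 0.001 -0.    -0.003] F [-0.5 -0.3  0. ] w 44.0 q [ 0.36  0.61  1.71  0.    0.82 -0.88]
```

View pics/side1.png

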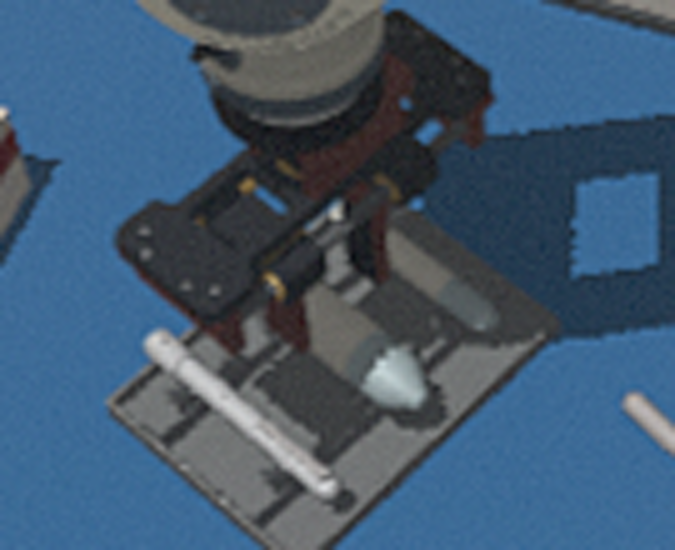

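The fingers (crop pixels ~290,320 and ~370,250) straddle the wide tube. I'll lower and grip.

Call:
move_arm --pt "-1.5 -1.5 15 0 0 -0.003" --pt "0 0 15 0 0 0" --pt "0 0 14 0 0 0" --pt "0 0 7 0 0 0" --pt "0 0 0 0 0 0"

```text
t: 2.57
ee_pos: [582.7, 236.6, 27.5]
orientation: [0.505, 3.095, 0.007]
ft_force: [0.0, -0.0, 0.6]
width: 44.2
```

```bash
python3 go.py wt 0 0
```

```text
target [581.3 232.1  24.3]
t 2.57 dist [-1.3 -4.5 -3.2] local [-0.2 -4.7  3.1] rot [0.005 0.005 0.003] F [ 0.  -0.   0.6] w 44.2 q [ 0.37  0.69  1.72  0.    0.73 -0.88]
```

Call:
move_arm --pt "0 -4 2.5 0.004 0.004 0.003" --pt "0 -1 0.5 0 0 0" --pt "0 0 0 0 0 0"

```text
t: 2.82
ee_pos: [581.4, 232.2, 25.4]
orientation: [0.509, 3.099, 0.002]
ft_force: [0.6, 0.1, -0.2]
width: 43.8
```

```bash
python3 go.py wt 0 0
```

```text
target [581.3 232.1  24.3]
t 2.82 dist [-0.1 -0.2 -1.1] local [ 0.1 -0.2  1.1] rot [0.002 0.001 0.001] F [ 0.6  0.1 -0.2] w 43.8 q [ 0.36  0.69  1.72  0.    0.73 -0.88]
```

Call:
move_arm --pt "0 0 1 0 0 0" --pt "0 0 0 0 0 0" --pt "0 0 0 0 0 0" --pt "0 0 0 0 0 0" --pt "0 0 0 0 0 0" --hand 1

```text
t: 3.23
ee_pos: [581.7, 230.4, 26.3]
orientation: [0.51, 3.098, -0.0]
ft_force: [0.1, -0.7, -0.6]
width: 29.3
```

```bash
python3 go.py wt 0 0; python3 go.py wt 200 0
```

```text
target [581.3 232.1  24.3]
t 3.23 dist [-0.3  1.7 -2. ] local [0.9 1.5 2. ] rot [0.    0.002 0.001] F [ 0.1 -0.7 -0.6] w 29.3 q [ 0.36  0.69  1.72 -0.    0.73 -0.88]
target [581.3 232.1 224.3]
t 3.23 dist [ -0.3   1.7 198. ] local [   0.5    1.5 -198. ] rot [0.    0.002 0.001] F [ 0.1 -0.7 -0.6] w 29.3 q [ 0.36  0.69  1.72 -0.    0.73 -0.88]
```

Call:
move_arm --pt "0 0 -10 0 0 0" --pt "0 0 -25 0 0 0" --pt "0 0 -35 0 0 0" --pt "0 0 -40 0 0 0" --pt "0 0 -40 0 0 0"

```text
t: 3.65
ee_pos: [576.1, 229.1, 174.4]
orientation: [-0.508, -3.087, 0.012]
ft_force: [0.5, 0.5, -0.9]
width: 29.3
```

```bash
python3 snap.py side 2 140 275 150 300 5; python3 go.py wc 60 16 up=80
```

```text
target [ 542.1 -234.6  238.9]
t 3.7 dist [ -38.6 -465.4   55.6] local [-112.5 -453.3  -54.9] rot [-0.1   -0.513 -0.371] F [2.2 1.1 4.7] w 29.1 q [ 0.36  0.47  1.66 -0.    1.02 -0.88]
[-7.0, -28.3, -3.4, -0.006, -0.032, -0.023]
[-6.5, -28.5, -3.4, -0.006, -0.032, -0.023]
[-5.9, -28.6, -3.4, -0.006, -0.032, -0.023]
[-5.4, -28.7, -3.4, -0.006, -0.032, -0.023]
[-4.8, -28.8, -3.4, -0.006, -0.032, -0.023]
[-4.3, -28.9, -3.4, -0.006, -0.032, -0.023]
[-3.7, -29.0, -3.5, -0.006, -0.032, -0.023]
[-3.1, -29.0, -3.5, -0.006, -0.032, -0.023]
[-2.6, -29.1, -3.6, -0.006, -0.032, -0.023]
[-2.0, -29.1, -3.7, -0.006, -0.032, -0.023]
[-1.5, -29.1, -3.9, -0.006, -0.032, -0.023]
[-0.9, -29.1, -4.0, -0.006, -0.032, -0.023]
[-0.4, -29.1, -4.2, -0.006, -0.032, -0.023]
[0.2, -29.1, -4.4, -0.006, -0.032, -0.023]
[0.7, -29.0, -4.5, -0.006, -0.032, -0.023]
[1.2, -29.0, -4.8, -0.006, -0.032, -0.023]
```

View pics/side2.png

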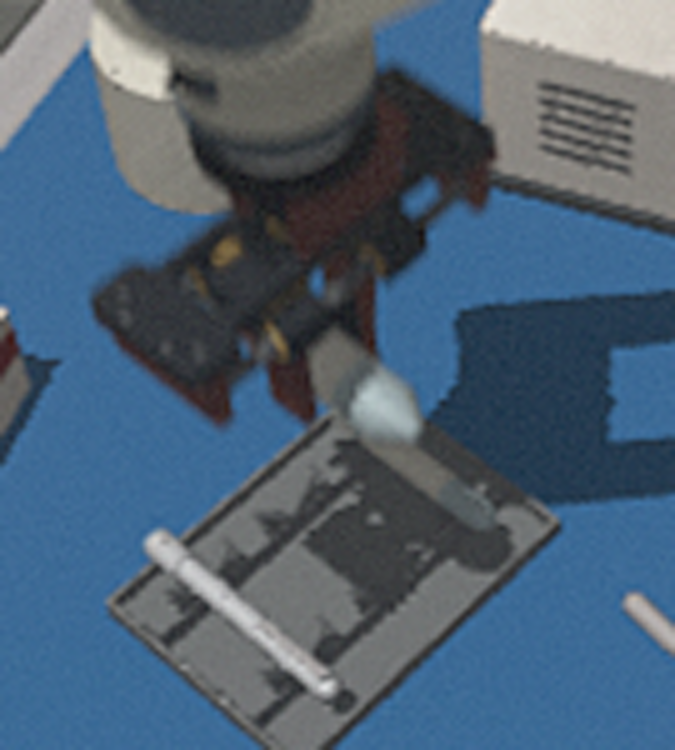

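The wide tube has been lifted (its tip is at crop pixel ~385,410). The slim tube and penlight are still in place. Next I'll carry it across.

Call:
move_arm --pt "-7 -28 -8 -0.006 -0.032 -0.023" --pt "-6 -29 -8 -0.006 -0.032 -0.023" --pt "-6 -29 -8 -0.006 -0.032 -0.023" --pt "-5 -29 -5 -0.006 -0.032 -0.023" --pt "-5 -29 -4 -0.006 -0.032 -0.023"

```text
t: 4.12
ee_pos: [572.9, 87.2, 227.9]
orientation: [0.294, 2.942, 0.016]
ft_force: [0.0, -0.5, -1.4]
width: 29.6
```

```bash
python3 go.py wc 60 10 up=80
```

```text
target [ 542.1 -234.6  238.9]
t 4.12 dist [ -30.8 -321.8   11. ] local [ -35.7 -321.2  -14.2] rot [-0.059 -0.328 -0.246] F [ 0.  -0.5 -1.4] w 29.6 q [ 0.15  0.27  1.85 -0.05  0.83 -1.19]
[-3.6, -32.1, -1.4, -0.006, -0.033, -0.025]
[-2.8, -32.2, -1.5, -0.006, -0.033, -0.025]
[-2.1, -32.2, -1.6, -0.006, -0.033, -0.025]
[-1.3, -32.3, -1.7, -0.006, -0.033, -0.025]
[-0.6, -32.3, -1.9, -0.006, -0.033, -0.025]
[0.1, -32.3, -2.1, -0.006, -0.033, -0.025]
[0.8, -32.3, -2.3, -0.006, -0.033, -0.025]
[1.6, -32.2, -2.5, -0.006, -0.033, -0.025]
[2.3, -32.2, -2.8, -0.006, -0.033, -0.025]
[3.0, -32.1, -3.0, -0.006, -0.033, -0.025]
```

Call:
move_arm --pt "-4 -32 -4 -0.006 -0.033 -0.025" --pt "-3 -32 -4 -0.006 -0.033 -0.025" --pt "-2 -32 -4 -0.006 -0.033 -0.025" --pt "-1 -32 -2 -0.006 -0.033 -0.025" --pt "-1 -32 -2 -0.006 -0.033 -0.025"

```text
t: 4.53
ee_pos: [557.3, -78.1, 248.5]
orientation: [0.087, 2.768, 0.016]
ft_force: [0.9, -0.6, -0.5]
width: 29.2
```

```bash
python3 go.py wc 60 5 up=80
```

```text
target [ 542.1 -234.6  238.9]
t 4.53 dist [ -15.2 -156.5   -9.5] local [   7.8 -157.3    3.4] rot [-0.028 -0.144 -0.111] F [ 0.9 -0.6 -0.5] w 29.2 q [-0.2   0.16  1.99  0.12  0.63 -1.8 ]
[1.6, -31.5, 0.7, -0.006, -0.029, -0.022]
[2.3, -31.4, 0.4, -0.006, -0.029, -0.022]
[3.0, -31.4, 0.2, -0.006, -0.029, -0.022]
[3.7, -31.3, -0.1, -0.006, -0.029, -0.022]
[4.4, -31.2, -0.4, -0.006, -0.029, -0.022]
```

Call:
move_arm --pt "2 -30 0 -0.006 -0.029 -0.022" --pt "2 -30 0 -0.006 -0.029 -0.022" --pt "3 -30 0 -0.006 -0.029 -0.022" --pt "4 -25 0 -0.006 -0.029 -0.022" --pt "4 -25 0 -0.006 -0.029 -0.022"

```text
t: 4.95
ee_pos: [545.5, -219.6, 251.9]
orientation: [-0.052, 2.624, 0.001]
ft_force: [0.7, -0.7, -0.2]
width: 29.5
```

```bash
python3 go.py wc 60 5 up=30
```

```text
target [ 542.1 -234.6  188.9]
t 4.95 dist [ -3.4 -15.  -62.9] local [ 34.6 -14.3  52.9] rot [-0.016  0.    -0.01 ] F [ 0.7 -0.7 -0.2] w 29.5 q [-0.54  0.18  2.01  0.52  0.56 -2.54]
[6.9, -2.9, 10.6, -0.003, 0.0, -0.002]
[6.9, -2.9, 10.6, -0.003, 0.0, -0.002]
[6.9, -2.9, 10.6, -0.003, 0.0, -0.002]
[6.9, -2.9, 10.5, -0.003, 0.0, -0.002]
[6.9, -2.9, 10.5, -0.003, 0.0, -0.002]
```

```bash
cat > gp.py <<'E'
import sys
from go import *
# explicit pose: x y z rx ry rz n
a=list(map(float,sys.argv[1:7]));plan(np.array(a[:3]),Ro.from_rotvec(a[3:6]).as_matrix(),int(sys.argv[7]))
E
python3 -c "
from workcell import ctrl;print(ctrl.get_obs()['qpos'])"
python3 gp.py 581.7 230.4 240 0.51 3.098 0 15
```

```text
[-0.5429837   0.18186041  2.01015219  0.51880481  0.56286954 -2.54179646]
t 4.95 dist [ 36.2 450.  -11.9] local [-42.1 448.4  33. ] rot [0.085 0.511 0.358] F [ 0.7 -0.7 -0.2] w 29.5 q [-0.54  0.18  2.01  0.52  0.56 -2.54]
[-2.8, 29.9, 2.2, 0.006, 0.034, 0.024]
[-2.2, 30.0, 1.9, 0.006, 0.034, 0.024]
[-1.5, 30.0, 1.7, 0.006, 0.034, 0.024]
[-0.9, 30.1, 1.5, 0.006, 0.034, 0.024]
[-0.2, 30.1, 1.3, 0.006, 0.034, 0.024]
[0.5, 30.1, 1.1, 0.006, 0.034, 0.024]
[1.2, 30.1, 1.0, 0.006, 0.034, 0.024]
[1.9, 30.0, 0.9, 0.006, 0.034, 0.024]
[2.5, 30.0, 0.8, 0.006, 0.034, 0.024]
[3.2, 29.9, 0.7, 0.006, 0.034, 0.024]
[3.9, 29.8, 0.7, 0.006, 0.034, 0.024]
[4.6, 29.7, 0.6, 0.006, 0.034, 0.024]
[5.3, 29.6, 0.6, 0.006, 0.034, 0.024]
[6.0, 29.5, 0.7, 0.006, 0.034, 0.024]
[6.7, 29.4, 0.7, 0.006, 0.034, 0.024]
```

With this hand direction, joint 6 reaches its end stop (-2.54) at the rotator. I'll go back, put the tube down in its cradle and regrip with the hand turned by a half turn.

Call:
move_arm --pt "-3 28 2 0.006 0.034 0.024" --pt "-2 30 2 0.006 0.034 0.024" --pt "-1 30 2 0.006 0.034 0.024" --pt "-1 30 1 0.006 0.034 0.024" --pt "0 30 1 0.006 0.034 0.024"

```text
t: 5.37
ee_pos: [558.6, -83.6, 252.8]
orientation: [0.17, 2.785, -0.014]
ft_force: [0.6, 0.1, -1.2]
width: 29.0
```

Call:
move_arm --pt "0 30 1 0.006 0.034 0.024" --pt "1 30 1 0.006 0.034 0.024" --pt "2 30 1 0.006 0.034 0.024" --pt "2 30 1 0.006 0.034 0.024" --pt "3 30 1 0.006 0.034 0.024"

```text
t: 5.78
ee_pos: [578.6, 73.3, 253.2]
orientation: [0.373, 2.937, -0.015]
ft_force: [-0.6, -0.1, -0.9]
width: 29.5
```

```bash
python3 gp.py 581.7 230.4 180 0.51 3.098 0 5
```

```text
t 5.78 dist [  3.1 157.1 -73.2] local [ 48.9 152.   67.5] rot [0.019 0.178 0.074] F [-0.6 -0.1 -0.9] w 29.5 q [ 0.14  0.25  1.82 -0.07  0.9  -1.14]
[9.8, 30.4, 13.5, 0.004, 0.036, 0.015]
[9.7, 30.3, 13.7, 0.004, 0.036, 0.015]
[9.7, 30.2, 14.0, 0.004, 0.036, 0.015]
[9.6, 30.1, 14.2, 0.004, 0.036, 0.015]
[9.6, 30.0, 14.4, 0.004, 0.036, 0.015]
```

Call:
move_arm --pt "9 30 12 0.004 0.036 0.015" --pt "9 30 12 0.004 0.036 0.015" --pt "9 30 12 0.004 0.036 0.015" --pt "9 25 12 0.004 0.036 0.015" --pt "8 22 8 0.003 0.03 0.015"

```text
t: 6.2
ee_pos: [583.7, 227.2, 199.2]
orientation: [0.513, 3.09, 0.008]
ft_force: [0.1, -0.9, -0.7]
width: 29.2
```

```bash
python3 gp.py 581.7 230.4 140 0.51 3.098 0 5
```

```text
t 6.2 dist [ -2.    3.2 -59.2] local [ 3.4  2.  59.2] rot [ 0.006  0.006 -0.003] F [ 0.1 -0.9 -0.7] w 29.2 q [ 0.35  0.45  1.65 -0.    1.03 -0.89]
[0.7, 0.4, 11.8, 0.001, 0.001, -0.001]
[0.7, 0.4, 11.8, 0.001, 0.001, -0.001]
[0.7, 0.4, 11.8, 0.001, 0.001, -0.001]
[0.6, 0.4, 11.8, 0.001, 0.001, -0.001]
[0.6, 0.5, 11.8, 0.001, 0.001, -0.001]
```

Call:
move_arm --pt "1 -3 22 0.003 0.003 -0.001" --pt "1 0 22 0.003 0.003 -0.001" --pt "1 0 22 0 0 0" --pt "0 0 22 0 0 0" --pt "0 0 10 0 0 0"

```text
t: 6.62
ee_pos: [583.8, 234.9, 101.7]
orientation: [0.501, 3.092, 0.012]
ft_force: [-0.5, -0.2, -0.1]
width: 29.2
```

```bash
python3 gp.py 581.7 230.4 27 0.51 3.098 0 0
```

```text
t 6.62 dist [ -2.1  -4.5 -74.7] local [ 1.1 -5.6 74.7] rot [0.008 0.006 0.005] F [-0.5 -0.2 -0.1] w 29.2 q [ 0.36  0.58  1.7   0.    0.85 -0.89]
```

Call:
move_arm --pt "1 -5 12 0.004 0.003 0.005" --pt "0 -1 15 0.003 0.003 0" --pt "0 0 12 0 0 0" --pt "0 0 3 0 0 0" --pt "0 0 0 0 0 0"

```text
t: 7.03
ee_pos: [581.2, 229.1, 56.5]
orientation: [0.511, 3.098, 0.002]
ft_force: [-0.6, -0.6, -0.0]
width: 29.5
```

```bash
python3 gp.py 581.7 230.4 27 0.51 3.098 0 0
```

```text
t 7.03 dist [  0.5   1.3 -29.5] local [-0.1  1.3 29.5] rot [ 0.001 -0.001 -0.001] F [-0.6 -0.6 -0. ] w 29.5 q [ 0.36  0.64  1.72  0.    0.78 -0.89]
```

Call:
move_arm --pt "0 1 10 0 0 0" --pt "0 0 10 0 0 0" --pt "0 0 5 0 0 0" --pt "0 0 1 0 0 0" --pt "0 0 0 0 0 0"

```text
t: 7.45
ee_pos: [583.3, 230.6, 29.6]
orientation: [0.511, 3.095, 0.005]
ft_force: [-0.3, -0.4, -0.8]
width: 29.4
```

```bash
python3 gp.py 581.7 230.4 27 0.51 3.098 0 0
```

```text
t 7.45 dist [-1.6 -0.2 -2.6] local [ 1.5 -0.7  2.6] rot [ 0.003  0.002 -0.001] F [-0.3 -0.4 -0.8] w 29.4 q [ 0.36  0.68  1.72  0.    0.74 -0.89]
```

Call:
move_arm --pt "1.5 -0.5 1.5 0.003 0.002 0" --pt "0 0 1 0 0 0" --pt "0 0 0.5 0 0 0" --pt "0 0 0 0 0 0"

```text
t: 7.78
ee_pos: [582.0, 230.9, 27.0]
orientation: [0.511, 3.097, 0.001]
ft_force: [0.9, -0.4, 0.3]
width: 29.8
```

```bash
python3 gp.py 581.7 230.4 26.3 0.51 3.098 0 0
```

```text
t 7.78 dist [-0.3 -0.5 -0.7] local [ 0.1 -0.5  0.7] rot [ 0.001  0.001 -0.001] F [ 0.9 -0.4  0.3] w 29.8 q [ 0.36  0.69  1.72 -0.    0.73 -0.88]
```

Open to 44 mm and retreat upward.

Call:
move_arm --pt "0 0 0.5 0 0 0" --pt "0 0 0 0 0 0" --pt "0 0 0 0 0 0" --pt "0 0 0 0 0 0" --hand 0

```text
t: 8.12
ee_pos: [582.6, 231.1, 27.3]
orientation: [0.511, 3.096, 0.002]
ft_force: [-0.2, 0.6, 0.8]
width: 43.6
```

Call:
move_arm --pt "0 0 -10 0 0 0" --pt "0 0 -25 0 0 0" --pt "0 0 -35 0 0 0" --pt "0 0 -35 0 0 0" --pt "0 0 -10 0 0 0"

```text
t: 8.53
ee_pos: [579.5, 230.0, 144.7]
orientation: [-0.511, -3.096, 0.005]
ft_force: [0.8, -0.1, -0.3]
width: 43.9
```

```bash
python3 go.py wt 110 0;  python3 snap.py side 3 140 275 170 300 5
```

```text
target [581.3 232.1 134.3]
t 8.53 dist [  1.8   2.1 -10.4] local [-1.1  2.6 10.4] rot [-0.004 -0.003 -0.001] F [ 0.8 -0.1 -0.3] w 43.9 q [ 0.36  0.52  1.68 -0.    0.95 -0.88]
```

View pics/side3.png

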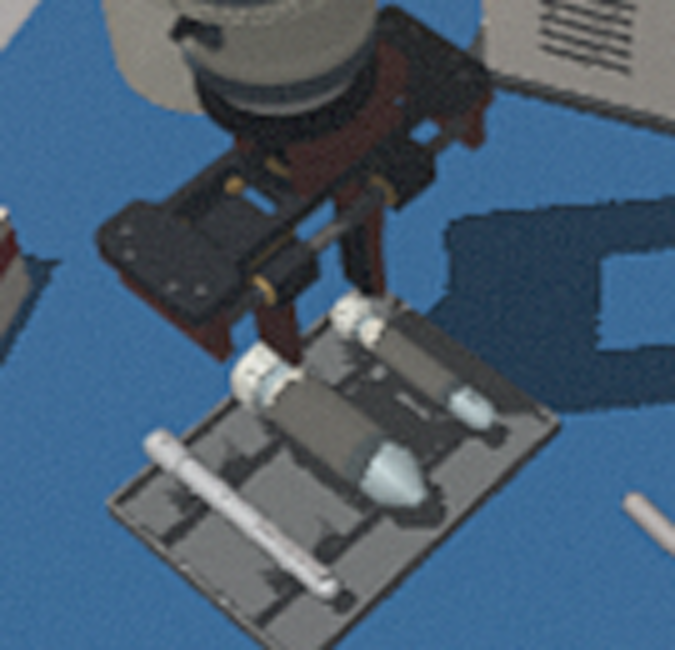

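The wide tube is back in its cradle (cap at crop pixel ~265,380). I'll turn the hand by half a turn.

Call:
move_arm --pt "0 0 0 0 0 0.12" --pt "0 0 0 0 0 0.124" --pt "0 0 0 0 0 0.124" --pt "0 0 0 0 0 0.124" --pt "0 0 0 0 0 0.124"

```text
t: 9.0
ee_pos: [579.1, 229.8, 145.2]
orientation: [-1.439, -2.792, 0.003]
ft_force: [0.4, 0.6, 0.2]
width: 43.7
```

Call:
move_arm --pt "0 0 0 0 0 0.124" --pt "0 0 0 0 0 0.124" --pt "0 0 0 0 0 0.124" --pt "0 0 0 0 0 0.124" --pt "0 0 0 0 0 0.124"

```text
t: 9.42
ee_pos: [575.7, 228.4, 139.8]
orientation: [-2.226, -2.213, 0.013]
ft_force: [-0.2, 0.3, -0.2]
width: 44.1
```

Call:
move_arm --pt "0 0 0 0 0 0.124" --pt "0 0 0 0 0 0.124" --pt "0 0 0 0 0 0.124" --pt "0 0 0 0 0 0.124" --pt "0 0 0 0 0 0.124"

```text
t: 9.83
ee_pos: [572.0, 227.0, 133.9]
orientation: [-2.8, -1.422, 0.027]
ft_force: [-0.4, 0.4, 0.1]
width: 43.9
```

```bash
sed -i 's/z=-n;xx=-x;/z=-n;xx=x;/' go.py; python3 go.py wt 110 0
```

```text
target [581.3 232.1 134.3]
t 9.83 dist [9.3 5.  0.4] local [ 9.6  4.6 -0.5] rot [0.002 0.018 1.266] F [-0.4  0.4  0.1] w 43.9 q [ 0.36  0.53  1.7  -0.    0.94  0.99]
```

Call:
move_arm --pt "2 1 -3 0 0.004 0.124" --pt "2 1 -3 0 0.004 0.124" --pt "2 0 -2 0 0.004 0.124" --pt "2 0 -2 0 0 0.124" --pt "2 0 -1 0 0 0.124"

```text
t: 10.25
ee_pos: [577.3, 230.6, 138.9]
orientation: [-3.102, -0.492, 0.025]
ft_force: [0.7, -0.2, -0.6]
width: 43.7
```

Call:
move_arm --pt "0 0 -1 0 0 0.124" --pt "0 0 -1 0 0 0.124" --pt "0 0 -1 0 0 0.124" --pt "0 0 -1 0 0 0.124" --pt "0 0 -1 0 0 0.1"

```text
t: 10.67
ee_pos: [574.4, 229.4, 138.5]
orientation: [3.1, -0.455, -0.034]
ft_force: [0.7, -0.3, 0.1]
width: 43.9
```

```bash
 python3 go.py wt 110 0
```

```text
target [581.3 232.1 134.3]
t 10.67 dist [ 7.   2.6 -4.2] local [ 6.  -4.6  4. ] rot [0.011 0.02  0.035] F [ 0.7 -0.3  0.1] w 43.9 q [0.36 0.53 1.68 0.   0.95 2.22]
```

Call:
move_arm --pt "5 -4 5 0.01 0.02 0.03" --pt "1 -1 20 0 0 0.005" --pt "0 0 20 0 0 0" --pt "0 0 10 0 0 0" --pt "0 0 0 0 0 0"

```text
t: 11.08
ee_pos: [579.8, 231.7, 78.3]
orientation: [3.095, -0.523, -0.003]
ft_force: [0.3, -1.4, -0.2]
width: 44.2
```

```bash
 python3 go.py wt 0 0
```

```text
target [581.3 232.1  24.3]
t 11.08 dist [  1.5   0.4 -54. ] local [ 1.4 -1.  54. ] rot [ 0.003  0.002 -0.008] F [ 0.3 -1.4 -0.2] w 44.2 q [ 0.36  0.61  1.71 -0.    0.83  2.27]
```

Call:
move_arm --pt "1 0 15 0.003 0.002 -0.007" --pt "0 0 16 0 0 0" --pt "0 0 14 0 0 0" --pt "0 0 7 0 0 0" --pt "0 0 0 0 0 0"

```text
t: 11.5
ee_pos: [580.4, 231.1, 24.0]
orientation: [3.099, -0.512, -0.001]
ft_force: [-0.7, 0.6, 0.4]
width: 43.9
```

```bash
 python3 go.py wt 0 0
```

```text
target [581.3 232.1  24.3]
t 11.5 dist [0.9 0.9 0.3] local [ 0.5 -1.2 -0.3] rot [ 0.     0.001 -0.001] F [-0.7  0.6  0.4] w 43.9 q [0.36 0.69 1.72 0.   0.73 2.26]
```

Call:
move_arm --pt "0.5 -0.5 0 0 0 0" --pt "0 0 0 0 0 0" --pt "0 0 0 0 0 0" --pt "0 0 0 0 0 0" --pt "0 0 0 0 0 0" --hand 1

```text
t: 11.92
ee_pos: [581.8, 231.2, 26.1]
orientation: [3.099, -0.511, 0.0]
ft_force: [-0.6, -0.2, -0.4]
width: 29.5
```

```bash
 python3 go.py wt 0 0
```

```text
target [581.3 232.1  24.3]
t 11.92 dist [-0.5  0.9 -1.8] local [-0.8 -0.7  1.8] rot [ 0.001 -0.    -0.   ] F [-0.6 -0.2 -0.4] w 29.5 q [ 0.36  0.69  1.72 -0.    0.74  2.26]
```

Call:
move_arm --pt "0 0 -10 0 0 0" --pt "0 0 -25 0 0 0" --pt "0 0 -35 0 0 0" --pt "0 0 -40 0 0 0" --pt "0 0 -40 0 0 0"

```text
t: 12.33
ee_pos: [576.9, 229.9, 175.8]
orientation: [3.092, -0.51, -0.02]
ft_force: [1.0, 0.9, 0.0]
width: 29.1
```

```bash
 python3 go.py wc 60 15 up=80
```

```text
target [ 542.1 -234.6  238.9]
t 12.33 dist [ -34.9 -464.5   63.2] local [115.6 451.7 -60.3] rot [ 0.105  0.524 -0.371] F [1.  0.9 0. ] w 29.1 q [0.36 0.48 1.66 0.   1.02 2.26]
[7.7, 30.1, -4.0, 0.007, 0.035, -0.025]
[7.1, 30.3, -4.0, 0.007, 0.035, -0.025]
[6.5, 30.4, -4.0, 0.007, 0.035, -0.025]
[5.9, 30.5, -3.9, 0.007, 0.035, -0.025]
[5.2, 30.6, -4.0, 0.007, 0.035, -0.025]
[4.6, 30.7, -4.0, 0.007, 0.035, -0.025]
[4.0, 30.8, -4.1, 0.007, 0.035, -0.025]
[3.4, 30.9, -4.2, 0.007, 0.035, -0.025]
[2.8, 30.9, -4.3, 0.007, 0.035, -0.025]
[2.2, 31.0, -4.4, 0.007, 0.035, -0.025]
[1.6, 31.0, -4.6, 0.007, 0.035, -0.025]
[0.9, 31.0, -4.7, 0.007, 0.035, -0.025]
[0.3, 30.9, -4.9, 0.007, 0.035, -0.025]
[-0.2, 30.9, -5.1, 0.007, 0.035, -0.025]
[-0.8, 30.9, -5.4, 0.007, 0.035, -0.025]
```

Call:
move_arm --pt "8 30 -8 0.007 0.035 -0.025" --pt "7 30 -8 0.007 0.035 -0.025" --pt "6 30 -8 0.007 0.035 -0.025" --pt "6 30 -6 0.007 0.035 -0.025" --pt "5 30 -5 0.007 0.035 -0.025"

```text
t: 12.75
ee_pos: [573.5, 80.2, 230.4]
orientation: [-3.101, 0.294, -0.311]
ft_force: [0.2, 0.3, 0.1]
width: 29.4
```

Call:
move_arm --pt "5 30 -5 0.007 0.035 -0.025" --pt "4 30 -5 0.007 0.035 -0.025" --pt "3 30 -5 0.007 0.035 -0.025" --pt "3 30 -5 0.007 0.035 -0.025" --pt "2 30 -5 0.007 0.035 -0.025"

```text
t: 13.17
ee_pos: [562.7, -76.7, 263.6]
orientation: [-3.064, 0.081, -0.617]
ft_force: [1.3, 0.2, 0.2]
width: 29.2
```

```bash
 python3 go.py wc 60 5 up=60
```

```text
target [ 542.1 -234.6  218.9]
t 13.17 dist [ -20.6 -157.9  -44.6] local [-27.8 159.8  32.5] rot [ 0.023  0.119 -0.102] F [1.3 0.2 0.2] w 29.2 q [-0.2   0.14  1.99  0.14  0.63  1.33]
[-5.6, 32.0, 6.5, 0.005, 0.024, -0.02]
[-6.4, 31.9, 6.2, 0.005, 0.024, -0.02]
[-7.2, 31.7, 5.9, 0.005, 0.024, -0.02]
[-7.9, 31.6, 5.6, 0.005, 0.024, -0.02]
[-8.7, 31.5, 5.2, 0.005, 0.024, -0.02]
```

Call:
move_arm --pt "-5 30 5 0.005 0.024 -0.02" --pt "-6 30 5 0.005 0.024 -0.02" --pt "-7 30 5 0.005 0.024 -0.02" --pt "-7 28 3 0.005 0.024 -0.02" --pt "-7 20 2 0.004 0.02 -0.02"

```text
t: 13.58
ee_pos: [542.5, -222.5, 239.9]
orientation: [-3.022, -0.09, -0.834]
ft_force: [-0.1, 0.5, -0.5]
width: 29.2
```

Call:
move_arm --pt "0 5 2 0 0 0" --pt "0 0 0 0 0 0"

```text
t: 13.75
ee_pos: [542.4, -231.6, 238.9]
orientation: [-3.023, -0.082, -0.837]
ft_force: [-0.1, -0.2, -0.7]
width: 29.3
```

```bash
 python3 go.py wc 60 0; python3 snap.py side 4 205 345 60 200 5;python3 snap.py top 4 295 455 115 210 5
```

```text
target [ 542.1 -234.6  158.9]
t 13.75 dist [ -0.4  -3.  -80. ] local [-41.6   2.1  68.3] rot [ 0.01  -0.023  0.003] F [-0.1 -0.2 -0.7] w 29.3 q [-0.58  0.21  2.03  0.62  0.54  0.46]
```

View pics/side4.png

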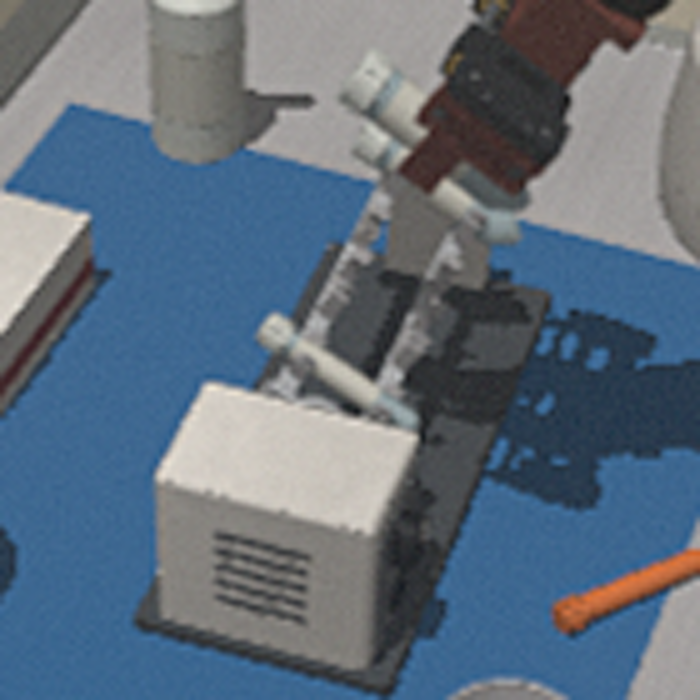

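View pics/top4.png

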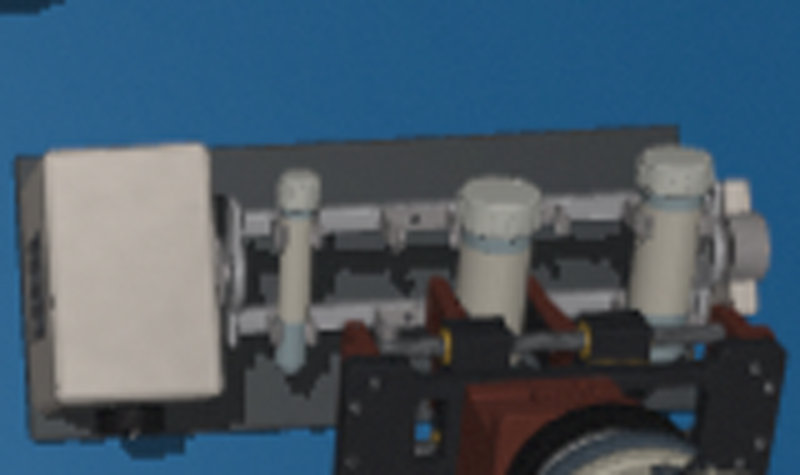

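```bash
cat > held.py <<'E'
import sys
from go import *
from scipy.optimize import least_squares
from workcell import ctrl
o=ctrl.get_obs();Rt=Ro.from_rotvec(o["orientation"]).as_matrix();p=np.array(o["ee_pos"]);g=p-HP*Rt[:,2]
B=np.eye(3);B[:2,:2]=Rm(ry)
C=B@np.array([[np.cos(tilt),0,-np.sin(tilt)],[0,1,0],[np.sin(tilt),0,np.cos(tilt)]]);oo=np.r_[ro,105.]
gc=C.T@(g-oo);print("grasp pt in carrier frame",gc.round(1),"tool x there",(C.T@Rt[:,0]).round(3),"z",(C.T@Rt[:,2]).round(3))
r=float(sys.argv[2])
for n in("top","side"):
    W=cloud(load(n+sys.argv[1])).reshape(-1,3);W=W[np.isfinite(W[:,0])];L=(W-oo)@C
    q=L-gc
    for lo,hi in((14,40),(-44,-14)):
        P=q[(q[:,0]>lo)&(q[:,0]<hi)&(abs(q[:,1])<r+5)&(q[:,2]>-2)&(q[:,2]<r+6)]
        if len(P)<25: print(n,lo,len(P));continue
        f=lambda a:np.hypot(P[:,1]-a[0],P[:,2]-a[1])-r
        s=least_squares(f,[0,0],loss="soft_l1",f_scale=2);print(n,lo,hi,len(P),"tube - grasp (y,z):",s.x.round(2))
    e=q[(abs(q[:,1])<r)&(abs(q[:,2])<r+5)&(abs(q[:,0])<75)][:,0]
    if len(e)>20: e.sort();print(" x ext",e[[0,3,-4,-1]].round(1))
E
python3 held.py 4 15
```

```text
grasp pt in carrier frame [ 41.2   4.7 149.2] tool x there [1.    0.005 0.023] z [ 0.023 -0.009 -1.   ]
top 14 40 154 tube - grasp (y,z): [0.73 1.03]
top -44 4
 x ext [-24.  -16.4  61.5  61.6]
side 14 40 80 tube - grasp (y,z): [ 0.33 -0.23]
side -44 -14 33 tube - grasp (y,z): [  9.61 -11.83]
 x ext [-59.7 -57.9  59.2  59.6]
```

Call:
move_arm --pt "-10 0.5 12 0.005 -0.01 0.003" --pt "-12 0.5 18 0.005 -0.012 0" --pt "-12 0.5 20 0 0 0" --pt "-7 0.5 15 0 0 0" --pt "0 0 3 0 0 0"

```text
t: 14.27
ee_pos: [544.6, -226.7, 158.8]
orientation: [-3.021, -0.099, -0.803]
ft_force: [-0.4, -0.3, -0.6]
width: 29.5
```

```bash
 python3 go.py wc 40 0
```

```text
target [ 551.9 -234.   141.5]
t 14.27 dist [  7.4  -7.4 -17.3] local [-2.6  7.8 18.4] rot [-0.003 -0.003  0.011] F [-0.4 -0.3 -0.6] w 29.5 q [-0.57  0.35  2.07  0.81  0.41  0.23]
```

Call:
move_arm --pt "-2 7 10 -0.002 -0.003 0.01" --pt "-0.5 1 7 0 0 0" --pt "0 0 2 0 0 0" --pt "0 0 0 0 0 0"

```text
t: 14.6
ee_pos: [553.6, -229.4, 138.7]
orientation: [-3.019, -0.091, -0.792]
ft_force: [-0.8, 0.3, -0.4]
width: 29.3
```

```bash
 python3 go.py wc 30 0; python3 snap.py side 5 205 345 60 200 5;python3 snap.py top 5 295 455 115 210 5; python3 held.py 5 15
```

```text
target [ 556.9 -233.8  132.9]
t 14.6 dist [ 3.3 -4.4 -5.9] local [-0.2  4.6  6.6] rot [-0.007  0.004  0.004] F [-0.8  0.3 -0.4] w 29.3 q [-0.56  0.4   2.05  0.86  0.39  0.19]
grasp pt in carrier frame [ 1.8  4.1 57.2] tool x there [ 1.     0.004 -0.003] z [-0.003  0.006 -1.   ]
top 14 40 125 tube - grasp (y,z): [ 2.03 -0.17]
top -44 3
 x ext [-17.2 -13.4  61.3  62.1]
side 14 40 64 tube - grasp (y,z): [ 2.21 -1.68]
side -44 13
 x ext [-59.9 -56.9  59.8  60. ]
```

View pics/side5.png

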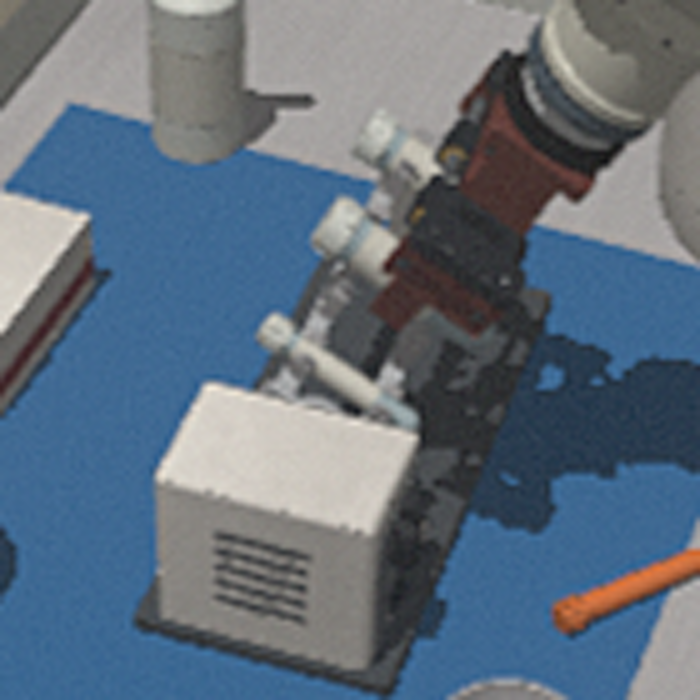

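View pics/top5.png

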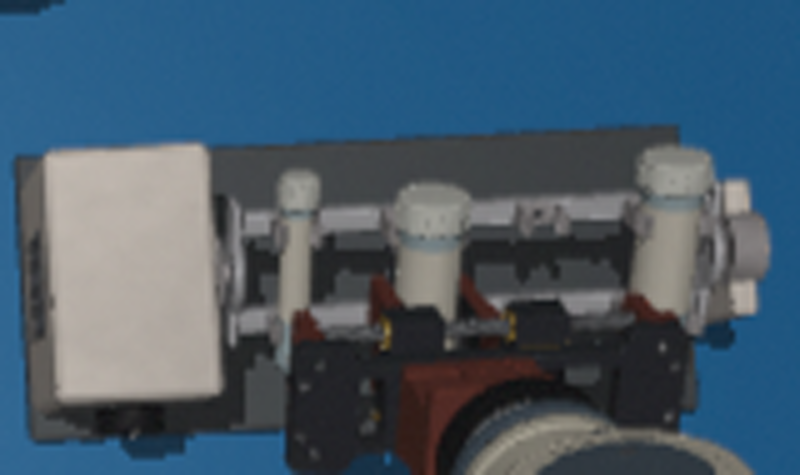

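Call:
move_arm --pt "0 4 3 -0.006 0.004 0.004" --pt "0 1 2 0 0 0" --pt "0 0 0 0 0 0" --pt "0 0 0 0 0 0"

```text
t: 15.03
ee_pos: [557.2, -235.2, 136.9]
orientation: [-3.023, -0.083, -0.806]
ft_force: [-1.2, 0.1, -1.1]
width: 29.2
```

```bash
 python3 go.py wc 24 0
```

```text
target [ 559.8 -233.6  127.6]
t 15.03 dist [ 2.6  1.6 -9.3] local [-2.3 -1.5  9.4] rot [ 0.002 -0.004  0.001] F [-1.2  0.1 -1.1] w 29.2 q [-0.57  0.41  2.05  0.88  0.38  0.17]
```

Call:
move_arm --pt "-2 -1 6 0.002 -0.003 0" --pt "0 0 3 0 0 0" --pt "0 0 0 0 0 0"

```text
t: 15.28
ee_pos: [560.2, -234.5, 128.0]
orientation: [-3.023, -0.083, -0.802]
ft_force: [0.0, -1.1, 0.0]
width: 29.6
```

```bash
 python3 go.py wc 0 0
```

```text
target [ 571.7 -233.   106.8]
t 15.28 dist [ 11.4   1.5 -21.3] local [-0.6 -0.9 24.2] rot [ 0.001 -0.002  0.001] F [ 0.  -1.1  0. ] w 29.6 q [-0.56  0.43  2.04  0.91  0.37  0.14]
```

Well aligned, 24 mm out. Pressing in steps.

Call:
move_arm --pt "-0.5 -0.5 4 0 0 0" --pt "0 0 4 0 0 0" --pt "0 0 3 0 0 0"

```text
t: 15.53
ee_pos: [566.2, -236.2, 119.9]
orientation: [-3.027, -0.081, -0.809]
ft_force: [-10.3, 1.2, 15.1]
width: 29.6
```

```bash
 python3 go.py wc 0 0
```

```text
target [ 571.7 -233.   106.8]
t 15.53 dist [  5.5   3.2 -13.1] local [-1.6 -3.  14.2] rot [ 0.006 -0.005  0.001] F [-10.3   1.2  15.1] w 29.6 q [-0.56  0.45  2.04  0.95  0.35  0.1 ]
```

Call:
move_arm --pt "-1 -2 5 0.004 -0.004 0" --pt "0 0 5 0 0 0" --pt "0 0 5 0 0 0"

```text
t: 15.78
ee_pos: [573.7, -235.8, 108.3]
orientation: [-3.027, -0.081, -0.81]
ft_force: [-2.6, 3.1, 10.4]
width: 29.2
```

```bash
 python3 go.py wc 0 0
```

```text
target [ 571.7 -233.   106.8]
t 15.78 dist [-2.   2.8 -1.6] local [-2.4 -2.9  0.4] rot [ 0.006 -0.006  0.001] F [-2.6  3.1 10.4] w 29.2 q [-0.55  0.48  2.03  0.99  0.34  0.07]
```

Call:
move_arm --pt "-2 -1 1 0.003 -0.003 0" --pt "-0.5 0 1 0 0 0" --pt "0 0 0 0 0 0"

```text
t: 16.03
ee_pos: [574.2, -235.6, 107.8]
orientation: [-3.025, -0.083, -0.812]
ft_force: [-0.1, -0.4, -3.4]
width: 29.4
```

```bash
 python3 go.py wc 0 0;python3 snap.py side 6 205 345 60 200 5;python3 snap.py top 6 295 455 115 210 5; python3 held.py 6 15
```

```text
target [ 571.7 -233.   106.8]
t 16.03 dist [-2.5  2.6 -1. ] local [-2.5 -2.7 -0.3] rot [ 0.005 -0.007  0.002] F [-0.1 -0.4 -3.4] w 29.4 q [-0.55  0.48  2.03  1.    0.34  0.06]
grasp pt in carrier frame [ 3.7 -2.6 19.6] tool x there [1.    0.002 0.007] z [ 0.007 -0.005 -1.   ]
top 14 40 144 tube - grasp (y,z): [1.63 0.96]
top -44 4
 x ext [-19.5 -15.5  61.5  62. ]
side 14 40 70 tube - grasp (y,z): [1.09 0.19]
side -44 6
 x ext [-59.7 -56.5  59.6  60.2]
```

View pics/side6.png

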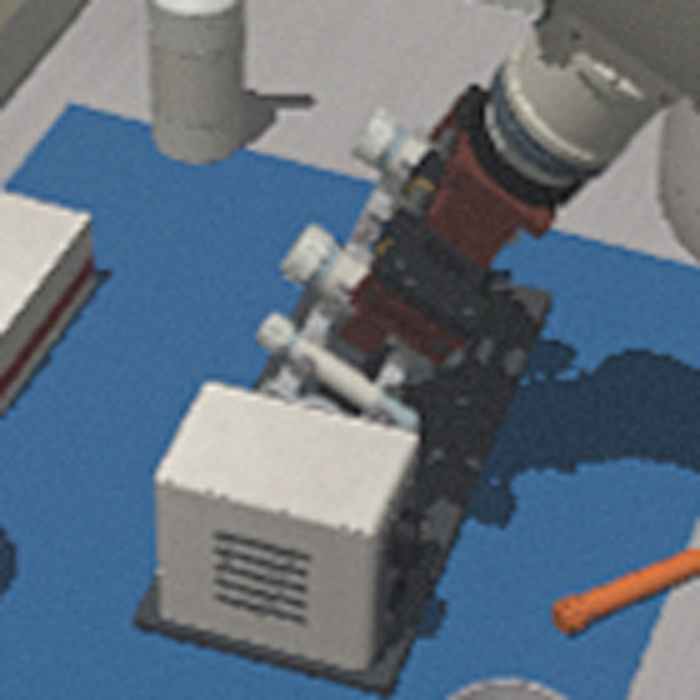

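View pics/top6.png

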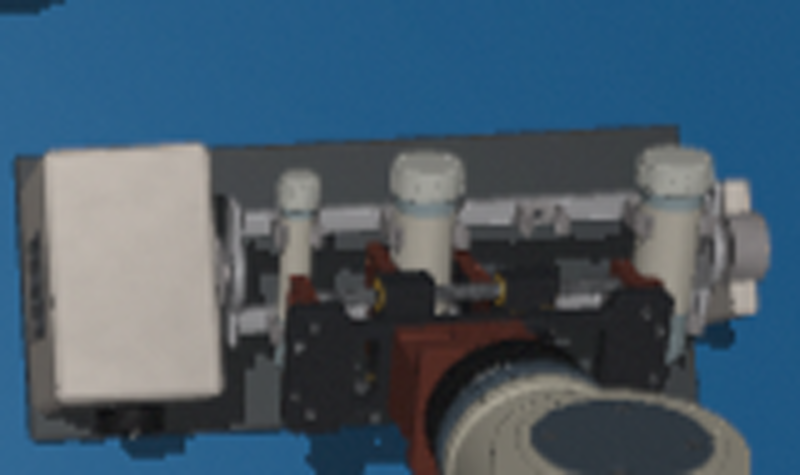

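Call:
move_arm --pt "-4 0 1 0 0 0" --pt "-3 0 1 0 0 0" --pt "0 0 0 0 0 0"

```text
t: 16.38
ee_pos: [574.0, -235.9, 107.8]
orientation: [-3.021, -0.085, -0.828]
ft_force: [-5.2, -1.2, -4.3]
width: 29.4
```

```bash
 python3 go.py wc 0 0
```

```text
target [ 571.7 -233.   106.8]
t 16.38 dist [-2.3  2.9 -1. ] local [-2.4 -3.1 -0.3] rot [ 0.005 -0.018  0.004] F [-5.2 -1.2 -4.3] w 29.4 q [-0.55  0.48  2.03  1.05  0.34  0.01]
```

Call:
move_arm --pt "-9 -1 1 0 -0.01 0" --pt "-7 0 1 0 0 0" --pt "0 0 0 0 0 0"

```text
t: 16.63
ee_pos: [567.9, -236.3, 104.3]
orientation: [-3.021, -0.09, -0.833]
ft_force: [-4.0, 0.6, -4.6]
width: 29.2
```

```bash
 python3 go.py wc 0 0
```

```text
target [ 571.7 -233.   106.8]
t 16.63 dist [3.8 3.3 2.5] local [ 4.7 -3.1 -0.2] rot [ 0.006 -0.021  0.007] F [-4.   0.6 -4.6] w 29.2 q [-0.56  0.48  2.05  1.1   0.33 -0.06]
```

```bash
python3 snap.py side 7 205 345 60 200 5;python3 snap.py top 7 295 455 115 210 5; python3 held.py 7 15
```

```text
grasp pt in carrier frame [-3.6 -3.  19.6] tool x there [1.    0.006 0.021] z [ 0.021 -0.006 -1.   ]
top 14 40 135 tube - grasp (y,z): [1.59 1.08]
top -44 8
 x ext [-19.  -16.2  61.9  62.2]
side 14 40 76 tube - grasp (y,z): [ 2.3  -0.54]
side -44 4
 x ext [-59.2 -56.4  59.8  59.9]
```

Call:
move_arm --pt "8 0 0 0 -0.01 0" --pt "4 0 0 0 0 0" --pt "0 0 0 0 0 0"

```text
t: 16.98
ee_pos: [574.1, -235.3, 107.4]
orientation: [-3.028, -0.086, -0.806]
ft_force: [-3.2, 3.2, 11.2]
width: 29.4
```

```bash
 python3 go.py wc 0 0
```

```text
target [ 571.7 -233.   106.8]
t 16.98 dist [-2.4  2.3 -0.6] local [-2.3 -2.4 -0.6] rot [ 0.006 -0.003  0.004] F [-3.2  3.2 11.2] w 29.4 q [-0.55  0.48  2.03  0.99  0.34  0.07]
```

Call:
move_arm --pt "-8 0 0 0 0 0" --pt "0 0 0 0 0 0"

```text
t: 17.15
ee_pos: [568.3, -236.2, 104.2]
orientation: [-3.028, -0.087, -0.81]
ft_force: [-17.1, -1.1, 5.7]
width: 29.1
```

```bash
 python3 go.py wc 0 0
```

```text
target [ 571.7 -233.   106.8]
t 17.15 dist [3.4 3.2 2.6] local [ 4.4 -3.  -0.5] rot [ 0.007 -0.005  0.005] F [-17.1  -1.1   5.7] w 29.1 q [-0.55  0.48  2.04  1.03  0.33  0.02]
```

Call:
move_arm --pt "6 0 0 0 0 0" --pt "0 0 0 0 0 0"

```text
t: 17.32
ee_pos: [570.6, -235.6, 105.6]
orientation: [-3.029, -0.084, -0.804]
ft_force: [6.1, 0.4, 9.6]
width: 29.2
```

```bash
 python3 go.py wc 0 0
```

```text
target [ 571.7 -233.   106.8]
t 17.32 dist [1.1 2.6 1.2] local [ 1.7 -2.6 -0.5] rot [ 0.007 -0.001  0.003] F [6.1 0.4 9.6] w 29.2 q [-0.55  0.48  2.03  1.    0.33  0.06]
```

Call:
move_arm --pt "0 0 0 0 0 0" --pt "0 0 0 0 0 0" --pt "0 0 0 0 0 0" --pt "0 0 0 0 0 0" --hand 0

```text
t: 17.65
ee_pos: [570.8, -235.9, 104.3]
orientation: [-3.03, -0.083, -0.802]
ft_force: [0.2, -0.3, -0.4]
width: 43.6
```

Call:
move_arm --pt "0 0 -8 0 0 0" --pt "0 0 -20 0 0 0" --pt "0 0 -35 0 0 0" --pt "0 0 -35 0 0 0" --pt "0 0 -35 0 0 0"

```text
t: 18.07
ee_pos: [501.8, -236.2, 214.2]
orientation: [-3.028, -0.083, -0.778]
ft_force: [0.3, -0.5, 0.2]
width: 44.0
```

```bash
 python3 go.py st 130 0 up=100;python3 snap.py side 8 205 345 60 200 5;python3 snap.py top 8 295 455 115 210 5
```

```text
target [562.9 174.7 244.3]
t 18.07 dist [ 61.2 410.9  30.1] local [  87.5 -407.    14.1] rot [-0.099 -0.496  0.381] F [ 0.3 -0.5  0.2] w 44.0 q [-0.63  0.21  2.08  0.64  0.54  0.38]
```

View pics/side8.png

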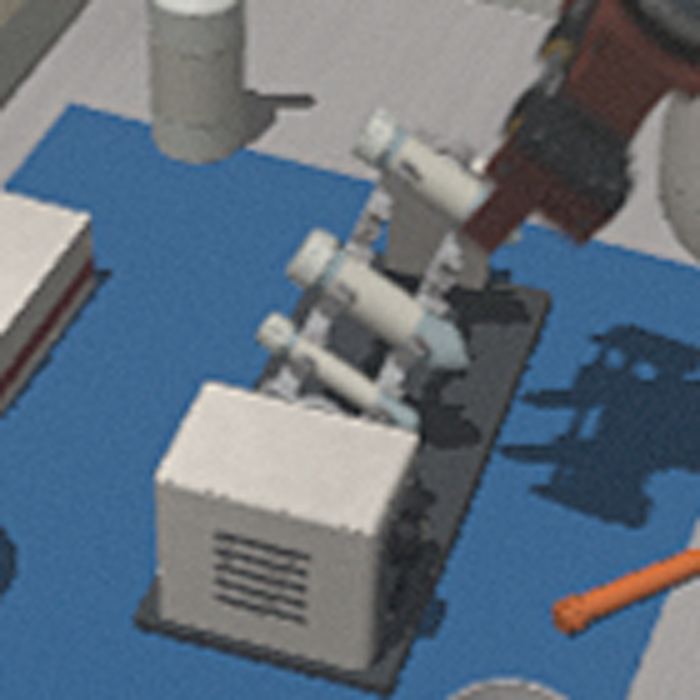

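View pics/top8.png

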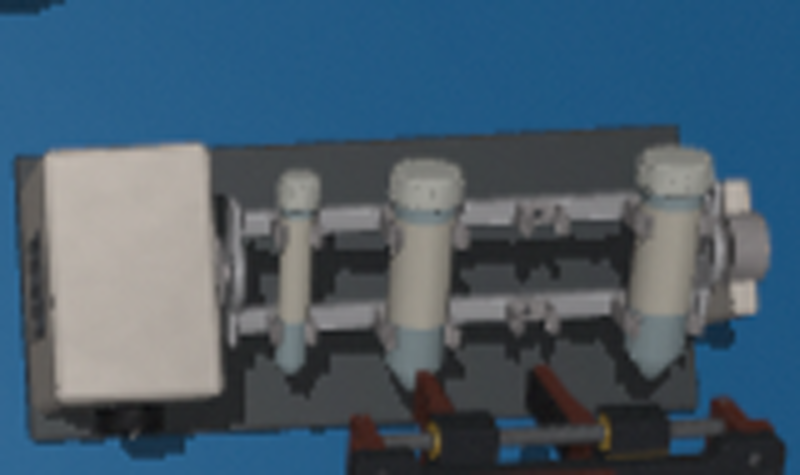

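The wide tube is seated in both clips (side crop ~380,300), with its cap uphill. I'll check it against the loaded tube with numbers.

```bash
cat > chk.py <<'E'
import sys
from go import *
from scipy.optimize import least_squares
B=np.eye(3);B[:2,:2]=Rm(ry)
C=B@np.array([[np.cos(tilt),0,-np.sin(tilt)],[0,1,0],[np.sin(tilt),0,np.cos(tilt)]]);oo=np.r_[ro,105.]
for n in("top","side"):
    W=cloud(load(n+sys.argv[1])).reshape(-1,3);W=W[np.isfinite(W[:,0])];L=(W-oo)@C
    for nm,y0,r,zc,xr in(("loadedW",-124,15,20,38),("W",0,15,20,38),("loadedS",62,8,13,36),("S",-62,8,13,36)):
        P=L[(abs(L[:,0])<xr)&(abs(L[:,1]-y0)<r+3)&(L[:,2]>zc+3)&(L[:,2]<zc+r+6)]
        if len(P)<60: print(n,nm,len(P));continue
        f=lambda a:np.hypot(P[:,1]-a[0]-a[2]*P[:,0]/50,P[:,2]-a[1]-a[3]*P[:,0]/50)-r
        s=least_squares(f,[y0,zc,0,0],loss="soft_l1",f_scale=2)
        q=L[(abs(L[:,1]-y0)<r*.8)&(L[:,2]>zc-2)&(L[:,2]<zc+24)&(abs(L[:,0])<80)];x=np.sort(q[:,0])
        print(n,nm,len(P),"y,z,dy50,dz50",s.x.round(2),"x",x[[1,4,-5,-2]].round(1))
E
python3 chk.py 8
```

```text
top loadedW 364 y,z,dy50,dz50 [-124.48   21.32    0.41   -0.76] x [-56.3 -54.6  61.7  62.2]
top W 352 y,z,dy50,dz50 [-0.49 20.97  0.27 -0.87] x [-55.9 -52.1  60.7  60.9]
top loadedS 174 y,z,dy50,dz50 [61.5  14.56 -0.6  -0.65] x [-50.3 -47.2  57.9  58.6]
top S 47
side loadedW 148 y,z,dy50,dz50 [-124.49   19.43    0.47   -2.02] x [-57.6 -54.   60.   60.8]
side W 203 y,z,dy50,dz50 [-0.55 19.21  1.04 -0.57] x [-57.9 -55.3  59.2  60.1]
side loadedS 106 y,z,dy50,dz50 [62.42 12.86  1.33 -0.97] x [-48.6 -44.2  55.1  57.3]
side S 21
```

```bash
python3 go.py st 130 13 up=50
```

```text
target [562.9 174.7 194.3]
t 18.17 dist [ 59.7 412.6 -24.2] local [  60.4 -409.    59.3] rot [-0.094 -0.505  0.381] F [ 0.1 -0.1  1.1] w 43.6 q [-0.64  0.2   2.08  0.64  0.54  0.38]
[4.6, -31.5, 4.6, -0.007, -0.039, 0.029]
[3.9, -31.6, 4.2, -0.007, -0.039, 0.029]
[3.1, -31.7, 3.8, -0.007, -0.039, 0.029]
[2.3, -31.9, 3.5, -0.007, -0.039, 0.029]
[1.5, -31.9, 3.2, -0.007, -0.039, 0.029]
[0.7, -32.0, 2.9, -0.007, -0.039, 0.029]
[-0.1, -32.0, 2.6, -0.007, -0.039, 0.029]
[-1.0, -32.0, 2.4, -0.007, -0.039, 0.029]
[-1.8, -32.0, 2.2, -0.007, -0.039, 0.029]
[-2.7, -31.9, 2.1, -0.007, -0.039, 0.029]
[-3.5, -31.9, 2.0, -0.007, -0.039, 0.029]
[-4.4, -31.8, 1.9, -0.007, -0.039, 0.029]
[-5.2, -31.6, 1.9, -0.007, -0.039, 0.029]
```

Call:
move_arm --pt "5 -20 -8 -0.007 -0.039 0.029" --pt "5 -30 -8 -0.007 -0.039 0.029" --pt "4 -31 -4 -0.007 -0.039 0.029" --pt "3 -31 -2 -0.007 -0.039 0.029" --pt "2 -31 0 -0.007 -0.039 0.029" --hand 0.32

```text
t: 18.58
ee_pos: [510.4, -108.2, 243.1]
orientation: [-3.091, 0.147, -0.511]
ft_force: [0.6, -0.4, -0.7]
width: 29.7
```

Call:
move_arm --pt "1 -32 0 -0.007 -0.039 0.029" --pt "1 -32 0 -0.007 -0.039 0.029" --pt "0 -32 0 -0.007 -0.039 0.029" --pt "-1 -32 0 -0.007 -0.039 0.029" --pt "-2 -32 0 -0.007 -0.039 0.029"

```text
t: 19.0
ee_pos: [534.1, 60.3, 243.0]
orientation: [-3.109, 0.386, -0.185]
ft_force: [-0.1, 0.1, 0.1]
width: 30.3
```

```bash
python3 go.py st 130 5
```

```text
target [562.9 174.7 144.3]
t 19.0 dist [ 28.9 114.4 -98.7] local [ -11.6 -116.2  100.1] rot [-0.023 -0.116  0.088] F [-0.1  0.1  0.1] w 30.3 q [ 0.1   0.22  1.88 -0.03  0.93  1.94]
[-2.3, -23.2, 20.0, -0.005, -0.023, 0.018]
[-2.3, -23.3, 20.0, -0.005, -0.023, 0.018]
[-2.2, -23.4, 19.9, -0.005, -0.023, 0.018]
[-2.2, -23.4, 19.9, -0.005, -0.023, 0.018]
[-2.1, -23.5, 19.8, -0.005, -0.023, 0.018]
```

Call:
move_arm --pt "-2 -27 10 -0.005 -0.023 0.018" --pt "-2 -26 17 -0.005 -0.023 0.018" --pt "-2 -24 22 -0.005 -0.023 0.018" --pt "-2 -18 22 -0.005 -0.023 0.018" --pt "-2 -8 15 -0.004 -0.02 0.016"

```text
t: 19.42
ee_pos: [562.2, 176.8, 152.8]
orientation: [-3.094, 0.515, -0.001]
ft_force: [0.3, 0.2, 0.4]
width: 29.9
```

```bash
python3 go.py st 60 5
```

```text
target [562.9 174.7  74.3]
t 19.42 dist [  0.8  -2.1 -78.5] local [ 1.4  2.1 78.5] rot [-0.005  0.     0.005] F [0.3 0.2 0.4] w 29.9 q [0.28 0.46 1.76 0.01 0.92 2.18]
[0.3, 0.4, 15.7, -0.001, 0.0, 0.001]
[0.3, 0.4, 15.7, -0.001, 0.0, 0.001]
[0.3, 0.4, 15.7, -0.001, 0.0, 0.001]
[0.3, 0.4, 15.7, -0.001, 0.0, 0.001]
[0.3, 0.4, 15.7, -0.001, 0.0, 0.001]
```

Call:
move_arm --pt "1 5 20 -0.004 0 0.004" --pt "0 1 20 0 0 0" --pt "0 0 20 0 0 0" --pt "0 0 12 0 0 0" --pt "0 0 0 0 0 0"

```text
t: 19.83
ee_pos: [557.8, 177.2, 65.7]
orientation: [-3.099, 0.51, 0.022]
ft_force: [-0.0, -0.3, 0.7]
width: 30.0
```

```bash
python3 go.py st 0 0;python3 snap.py side 9 140 275 170 300 5
```

```text
target [562.9 174.7  14.3]
t 19.83 dist [  5.1  -2.5 -51.4] local [ 6.4  0.6 51.3] rot [0.002 0.014 0.008] F [-0.  -0.3  0.7] w 30.0 q [0.28 0.59 1.8  0.01 0.77 2.17]
```

View pics/side9.png

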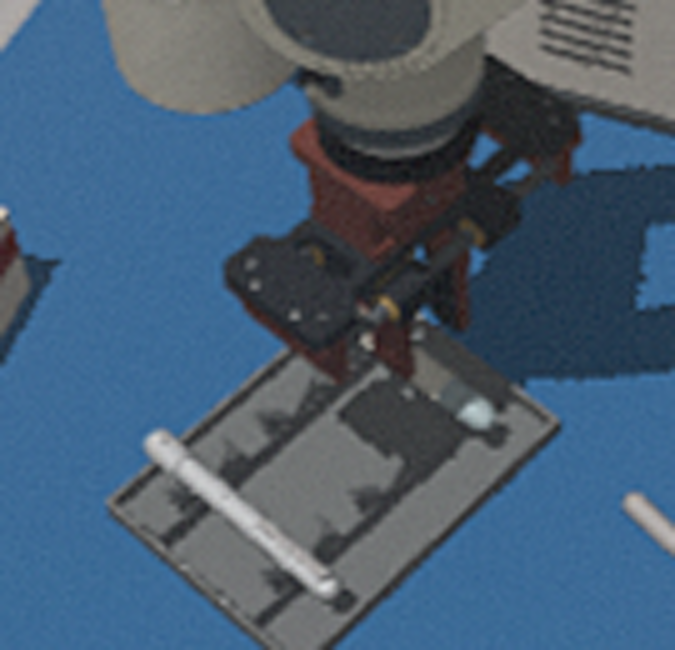

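Call:
move_arm --pt "6 0.5 10 0.002 0.014 0.008" --pt "0 0 15 0 0 0" --pt "0 0 13 0 0 0" --pt "0 0 4 0 0 0" --pt "0 0 0 0 0 0"

```text
t: 20.3
ee_pos: [565.4, 176.7, 23.5]
orientation: [-3.095, 0.521, -0.004]
ft_force: [-0.5, -0.4, -0.1]
width: 29.9
```

```bash
python3 go.py st 0 0
```

```text
target [562.9 174.7  14.3]
t 20.3 dist [-2.4 -1.9 -9.2] local [-1.7  2.7  9.2] rot [-0.004 -0.002  0.001] F [-0.5 -0.4 -0.1] w 29.9 q [0.28 0.66 1.8  0.   0.68 2.18]
```

Call:
move_arm --pt "-1.5 2.5 4 -0.004 -0.002 0" --pt "0 0 4 0 0 0" --pt "0 0 1 0 0 0" --pt "0 0 0 0 0 0"

```text
t: 20.63
ee_pos: [564.0, 175.1, 15.4]
orientation: [-3.097, 0.521, -0.002]
ft_force: [0.3, -0.8, 0.1]
width: 29.9
```

```bash
python3 go.py st 0 0
```

```text
target [562.9 174.7  14.3]
t 20.63 dist [-1.1 -0.4 -1.1] local [-0.9  0.7  1.1] rot [-0.001 -0.001  0.002] F [ 0.3 -0.8  0.1] w 29.9 q [ 0.28  0.67  1.8  -0.    0.67  2.18]
```

Call:
move_arm --pt "-0.5 0.5 1 0 0 0" --pt "0 0 0 0 0 0" --pt "0 0 0 0 0 0" --pt "0 0 0 0 0 0" --pt "0 0 0 0 0 0" --hand 1

```text
t: 21.05
ee_pos: [563.4, 173.2, 15.7]
orientation: [3.097, -0.519, 0.003]
ft_force: [-0.6, 0.9, -1.5]
width: 14.9
```

```bash
python3 go.py st 0 0
```

```text
target [562.9 174.7  14.3]
t 21.05 dist [-0.5  1.5 -1.4] local [-0.9 -1.3  1.4] rot [ 0.001 -0.002  0.002] F [-0.6  0.9 -1.5] w 14.9 q [ 0.28  0.67  1.8  -0.    0.67  2.18]
```

Call:
move_arm --pt "0 0 -10 0 0 0" --pt "0 0 -25 0 0 0" --pt "0 0 -35 0 0 0" --pt "0 0 -40 0 0 0" --pt "0 0 -40 0 0 0"

```text
t: 21.47
ee_pos: [557.6, 172.5, 164.3]
orientation: [3.091, -0.519, -0.021]
ft_force: [1.3, -0.4, -0.0]
width: 15.3
```

```bash
python3 go.py sc 60 15 up=80;python3 snap.py side 10 140 275 130 300 4
```

```text
target [ 548.9 -296.3  232.8]
t 21.47 dist [  -8.7 -468.8   68.5] local [144.  446.6 -66. ] rot [ 0.107  0.524 -0.376] F [ 1.3 -0.4 -0. ] w 15.3 q [ 0.28  0.44  1.76 -0.    0.96  2.18]
[9.6, 29.8, -4.4, 0.007, 0.035, -0.025]
[9.0, 30.0, -4.3, 0.007, 0.035, -0.025]
[8.4, 30.2, -4.2, 0.007, 0.035, -0.025]
[7.8, 30.3, -4.1, 0.007, 0.035, -0.025]
[7.2, 30.5, -4.1, 0.007, 0.035, -0.025]
[6.5, 30.6, -4.1, 0.007, 0.035, -0.025]
[5.9, 30.8, -4.1, 0.007, 0.035, -0.025]
[5.3, 30.9, -4.1, 0.007, 0.035, -0.025]
[4.6, 31.0, -4.1, 0.007, 0.035, -0.025]
[4.0, 31.0, -4.2, 0.007, 0.035, -0.025]
[3.4, 31.1, -4.3, 0.007, 0.035, -0.025]
[2.8, 31.2, -4.4, 0.007, 0.035, -0.025]
[2.1, 31.2, -4.6, 0.007, 0.035, -0.025]
[1.5, 31.2, -4.7, 0.007, 0.035, -0.025]
[0.9, 31.2, -4.9, 0.007, 0.035, -0.025]
```

View pics/side10.png

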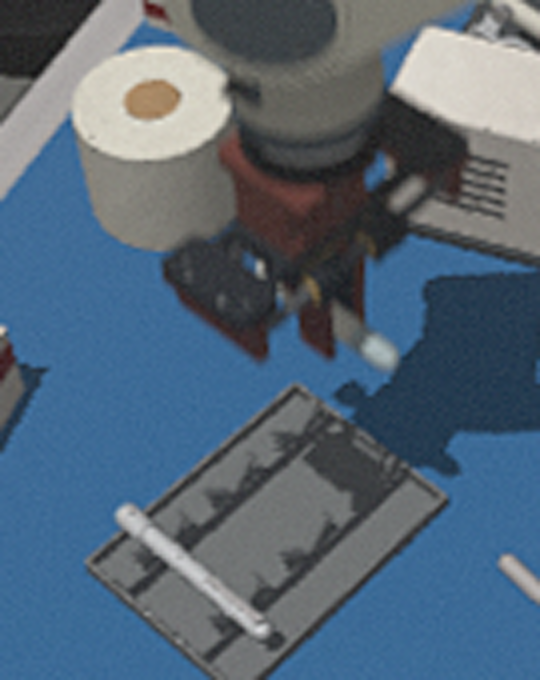

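The slim tube has been lifted. I'll carry it across, staying high.

Call:
move_arm --pt "9 30 -9 0.007 0.035 -0.025" --pt "9 30 -9 0.007 0.035 -0.025" --pt "8 30 -9 0.007 0.035 -0.025" --pt "8 30 -7 0.007 0.035 -0.025" --pt "7 30 -6 0.007 0.035 -0.025"

```text
t: 21.93
ee_pos: [562.9, 20.5, 224.8]
orientation: [-3.102, 0.301, -0.311]
ft_force: [-0.7, -0.0, 0.9]
width: 15.0
```

Call:
move_arm --pt "7 31 -6 0.007 0.035 -0.025" --pt "6 31 -6 0.007 0.035 -0.025" --pt "5 31 -6 0.007 0.035 -0.025" --pt "4 31 -5 0.007 0.035 -0.025" --pt "3 31 -5 0.007 0.035 -0.025"

```text
t: 22.35
ee_pos: [557.9, -142.4, 260.9]
orientation: [-3.067, 0.086, -0.614]
ft_force: [1.2, 0.0, -1.1]
width: 15.0
```

```bash
 python3 go.py sc 60 6 up=80
```

```text
target [ 548.9 -296.3  232.8]
t 22.35 dist [  -9.  -153.9  -28. ] local [-10.4 154.7  22.2] rot [ 0.026  0.121 -0.105] F [ 1.2  0.  -1.1] w 15.0 q [-0.34  0.16  1.97  0.22  0.65  1.14]
[-1.7, 25.8, 3.7, 0.004, 0.02, -0.018]
[-2.3, 25.8, 3.5, 0.004, 0.02, -0.018]
[-2.8, 25.7, 3.4, 0.004, 0.02, -0.018]
[-3.3, 25.7, 3.2, 0.004, 0.02, -0.018]
[-3.8, 25.7, 3.0, 0.004, 0.02, -0.018]
[-4.3, 25.6, 2.8, 0.004, 0.02, -0.018]
```

Call:
move_arm --pt "-2 30 2 0.005 0.024 -0.021" --pt "-2 30 2 0.005 0.024 -0.021" --pt "-3 30 2 0.005 0.024 -0.021" --pt "-3 28 2 0.005 0.024 -0.021" --pt "-4 18 2 0.004 0.02 -0.02"

```text
t: 22.77
ee_pos: [548.2, -287.5, 251.8]
orientation: [-3.027, -0.089, -0.824]
ft_force: [0.2, 0.6, 0.3]
width: 15.5
```

Call:
move_arm --pt "0 5 2 0 0 0" --pt "0 0 0 0 0 0"

```text
t: 22.93
ee_pos: [548.3, -296.5, 250.2]
orientation: [-3.028, -0.082, -0.826]
ft_force: [-1.0, 0.8, -0.9]
width: 15.0
```

```bash
 python3 go.py sc 50 5; python3 snap.py side 11 205 345 60 200 5;python3 snap.py top 11 295 455 115 210 5; python3 held.py 11 8
```

```text
target [ 553.8 -296.   144.2]
t 22.93 dist [   5.5    0.4 -106.1] local [-49.1  -1.5  94.2] rot [ 0.012 -0.015  0.003] F [-1.   0.8 -0.9] w 15.0 q [-0.68  0.25  1.93  0.6   0.63  0.41]
[-9.8, -0.3, 18.8, 0.002, -0.003, 0.001]
[-9.8, -0.2, 18.9, 0.002, -0.003, 0.001]
[-9.7, -0.2, 18.9, 0.002, -0.003, 0.001]
[-9.6, -0.1, 18.9, 0.002, -0.003, 0.001]
[-9.6, -0.1, 19.0, 0.002, -0.003, 0.001]
grasp pt in carrier frame [ 48.9 -60.2 157.9] tool x there [1.    0.005 0.015] z [ 0.015 -0.011 -1.   ]
top 14 40 87 tube - grasp (y,z): [0.46 0.41]
top -44 0
 x ext [ 3.   5.  56.7 57. ]
side 14 40 42 tube - grasp (y,z): [ 0.05 -1.16]
side -44 -14 27 tube - grasp (y,z): [-0.4   5.27]
 x ext [-53.3 -50.3  54.8  55.4]
```

View pics/side11.png

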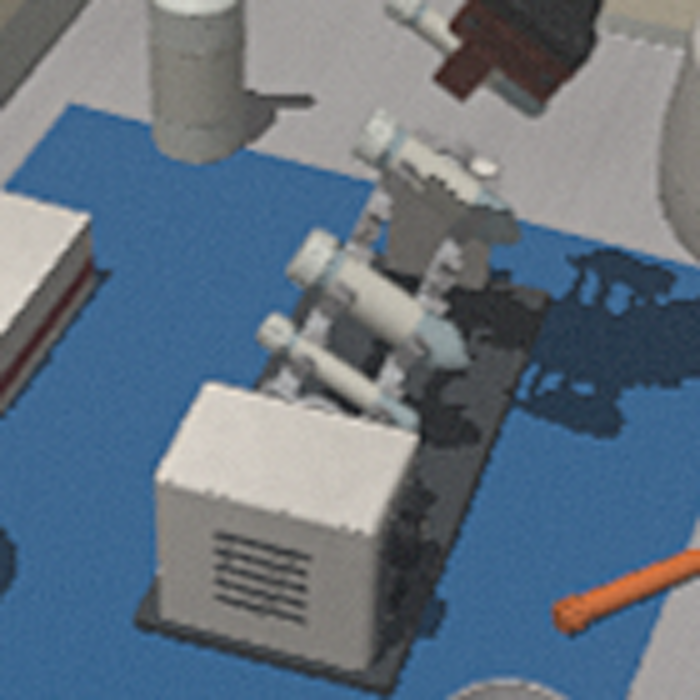

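View pics/top11.png

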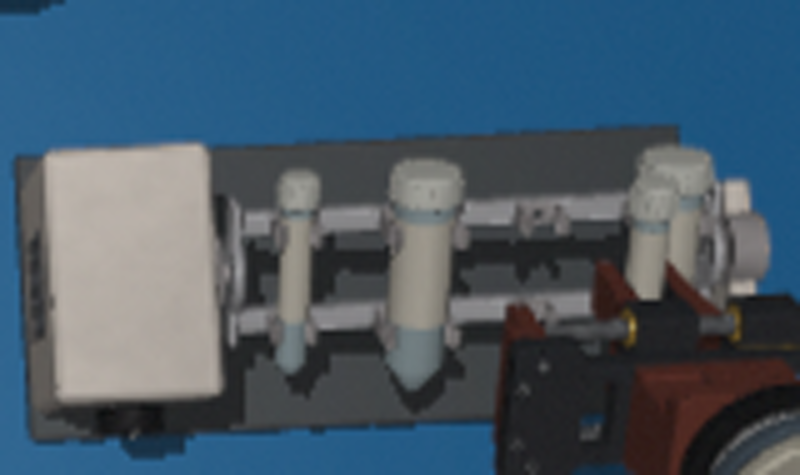

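Call:
move_arm --pt "-10 0 18 0.004 -0.005 0.002" --pt "-12 0 22 0.004 -0.005 0" --pt "-12 0 24 0.004 -0.005 0" --pt "-10 0 20 0 0 0" --pt "-2 0 5 0 0 0"

```text
t: 23.45
ee_pos: [558.2, -289.4, 153.7]
orientation: [-3.022, -0.1, -0.809]
ft_force: [0.1, -0.3, -0.2]
width: 15.3
```

```bash
 python3 go.py sc 35 0 x0=1.8 yoff=-0.8
```

```text
target [ 561.7 -296.4  131.4]
t 23.45 dist [  3.5  -7.  -22.4] local [-8.5  7.1 20.9] rot [-0.    -0.006  0.012] F [ 0.1 -0.3 -0.2] w 15.3 q [-0.66  0.41  1.97  0.8   0.47  0.18]
```

Call:
move_arm --pt "-7 6 8 0 -0.005 0.011" --pt "-1 1 7 0 0 0" --pt "0 0 4 0 0 0" --pt "0 0 0 0 0 0"

```text
t: 23.78
ee_pos: [563.3, -293.5, 133.2]
orientation: [-3.02, -0.088, -0.8]
ft_force: [0.4, 0.2, 0.9]
width: 15.2
```

```bash
 python3 go.py sc 25 0 x0=1.8 yoff=-0.8
```

```text
target [ 566.6 -296.1  122.7]
t 23.78 dist [  3.3  -2.7 -10.5] local [-2.5  2.9 10.7] rot [-0.003 -0.001  0.003] F [0.4 0.2 0.9] w 15.2 q [-0.66  0.46  1.96  0.84  0.45  0.14]
```

Call:
move_arm --pt "-2 2.5 5 -0.003 0 0.003" --pt "0 0 4 0 0 0" --pt "0 0 2 0 0 0" --pt "0 0 0 0 0 0"

```text
t: 24.12
ee_pos: [569.1, -297.0, 124.5]
orientation: [-3.023, -0.083, -0.807]
ft_force: [-0.3, 0.4, -0.4]
width: 15.1
```

```bash
 python3 go.py sc 0 0 x0=1.8 yoff=-0.8; python3 snap.py side 12 205 345 60 200 5;python3 snap.py top 12 295 455 115 210 5; python3 held.py 12 8
```

```text
target [ 579.  -295.5  100.9]
t 24.12 dist [  9.8   1.5 -23.6] local [-3.2 -1.1 25.4] rot [ 0.002 -0.004  0.001] F [-0.3  0.4 -0.4] w 15.1 q [-0.66  0.48  1.96  0.87  0.44  0.11]
grasp pt in carrier frame [  4.7 -63.7  38.6] tool x there [1.    0.001 0.004] z [ 0.004 -0.002 -1.   ]
top 14 40 64 tube - grasp (y,z): [ 2.07 -0.1 ]
top -44 0
 x ext [ 5.   6.1 56.8 57.8]
side 14 40 32 tube - grasp (y,z): [ 3.02 -2.59]
side -44 5
 x ext [-44.6 -31.1  53.9  56.1]
```

View pics/top12.png

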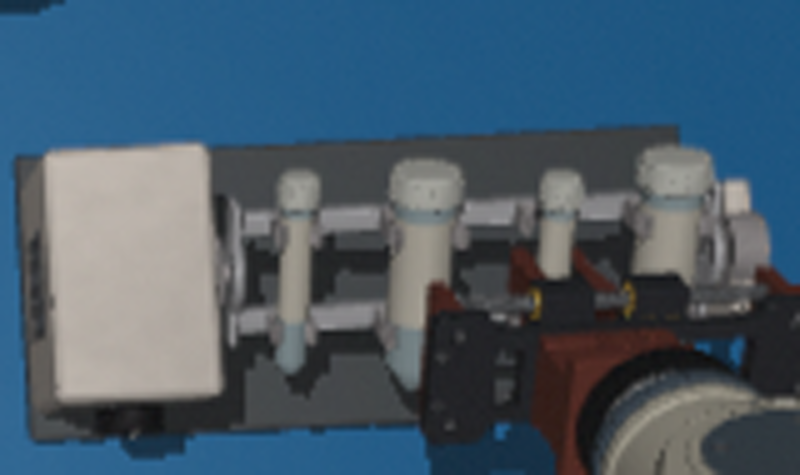

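Call:
move_arm --pt "-3 -0.5 3 0.002 -0.004 0" --pt "-0.5 0 4 0 0 0" --pt "0 0 0 0 0 0"

```text
t: 24.47
ee_pos: [569.5, -296.7, 117.0]
orientation: [-3.024, -0.084, -0.801]
ft_force: [0.1, -0.4, -0.6]
width: 15.5
```

```bash
 python3 go.py sc 0 0 x0=1.8 yoff=-0.8
```

```text
target [ 579.  -295.5  100.9]
t 24.47 dist [  9.5   1.3 -16.1] local [ 0.3 -0.8 18.7] rot [ 0.001 -0.001  0.001] F [ 0.1 -0.4 -0.6] w 15.5 q [-0.65  0.49  1.96  0.88  0.43  0.09]
```

Aligned, 18.7 mm out. Pressing.

Call:
move_arm --pt "0 -0.5 5 0 0 0" --pt "-0.5 0 4 0 0 0" --pt "-0.5 0 3 0 0 0"

```text
t: 24.72
ee_pos: [575.5, -297.9, 108.0]
orientation: [-3.026, -0.082, -0.808]
ft_force: [-6.7, 2.6, 11.2]
width: 15.3
```

```bash
 python3 go.py sc 0 0 x0=1.8 yoff=-0.8
```

```text
target [ 579.  -295.5  100.9]
t 24.72 dist [ 3.4  2.4 -7.1] local [-0.4 -2.3  7.9] rot [ 0.005 -0.005  0.002] F [-6.7  2.6 11.2] w 15.3 q [-0.65  0.51  1.95  0.92  0.41  0.06]
```

Call:
move_arm --pt "-0.5 -1.5 5 0.003 -0.004 0" --pt "-0.5 0 5 0 0 0" --pt "-0.5 0 3 0 0 0"

```text
t: 24.97
ee_pos: [581.5, -297.3, 98.5]
orientation: [-3.026, -0.083, -0.808]
ft_force: [-13.2, 4.2, 21.4]
width: 15.4
```

```bash
 python3 go.py sc 0 0 x0=1.8 yoff=-0.8
```

```text
target [ 579.  -295.5  100.9]
t 24.97 dist [-2.5  1.9  2.5] local [-0.8 -2.  -3.3] rot [ 0.005 -0.005  0.002] F [-13.2   4.2  21.4] w 15.4 q [-0.64  0.54  1.94  0.94  0.4   0.04]
```

Call:
move_arm --pt "0 0 -2 0 0 0" --pt "0 0 0 0 0 0"

```text
t: 25.13
ee_pos: [580.6, -297.1, 99.3]
orientation: [-3.025, -0.083, -0.807]
ft_force: [0.4, -0.8, 0.4]
width: 15.4
```

```bash
 python3 go.py sc 0 0 x0=1.8 yoff=-0.8; python3 snap.py side 13 205 345 60 200 5;python3 snap.py top 13 295 455 115 210 5; python3 held.py 13 8
```

```text
target [ 579.  -295.5  100.9]
t 25.13 dist [-1.7  1.6  1.6] local [-0.6 -1.7 -2.2] rot [ 0.004 -0.004  0.002] F [ 0.4 -0.8  0.4] w 15.4 q [-0.64  0.53  1.94  0.94  0.4   0.04]
grasp pt in carrier frame [  2.3 -64.4  10.6] tool x there [1.    0.002 0.004] z [ 0.004 -0.004 -1.   ]
top 14 40 73 tube - grasp (y,z): [1.7  4.33]
top -44 0
 x ext [ 7.5  8.5 56.2 57.6]
side 14 40 41 tube - grasp (y,z): [0.25 2.64]
side -44 0
 x ext [-23.5  20.3  55.   56.6]
```

Call:
move_arm --pt "0 0 0 0 0 0" --pt "0 0 0 0 0 0" --pt "0 0 0 0 0 0" --pt "0 0 0 0 0 0" --hand 0.32

```text
t: 25.57
ee_pos: [580.6, -296.8, 98.5]
orientation: [-3.025, -0.083, -0.806]
ft_force: [0.3, 0.1, -0.3]
width: 29.7
```

Call:
move_arm --pt "0 0 -8 0 0 0" --pt "0 0 -20 0 0 0" --pt "0 0 -35 0 0 0" --pt "0 0 -35 0 0 0" --pt "0 0 -35 0 0 0"

```text
t: 25.98
ee_pos: [510.5, -297.3, 211.2]
orientation: [-3.022, -0.084, -0.786]
ft_force: [1.1, 0.3, 0.2]
width: 29.8
```

Call:
move_arm --pt "-10 0 -25 0 0 0" --pt "-10 0 -25 0 0 0" --pt "0 0 -20 0 0 0" --pt "0 0 0 0 0 0" --pt "0 0 0 0 0 0"

```text
t: 26.4
ee_pos: [454.0, -302.2, 274.0]
orientation: [-3.031, -0.083, -0.798]
ft_force: [-0.4, -0.0, -0.4]
width: 29.6
```

```bash
python3 snap.py side 14 205 345 60 200 5;python3 snap.py top 14 295 455 115 210 5; python3 chk.py 14; python3 -c "
from h import *
cv2.imwrite('pics/sfull.png',load('side14')['frame'][:,:,::-1]);cv2.imwrite('pics/tfull.png',load('top14')['frame'][:,:,::-1])"
```

```text
top loadedW 367 y,z,dy50,dz50 [-124.41   21.21   -0.     -1.13] x [-56.4 -54.5  61.8  62.4]
top W 353 y,z,dy50,dz50 [-0.9  21.15 -1.06 -1.14] x [-57.9 -53.1  60.7  61.2]
top loadedS 177 y,z,dy50,dz50 [61.66 14.62 -0.28 -0.94] x [-48.9 -47.   57.8  58.6]
top S 182 y,z,dy50,dz50 [-6.230e+01  1.534e+01 -6.000e-02 -1.020e+00] x [-46.2 -45.3  58.3  59. ]
side loadedW 186 y,z,dy50,dz50 [-123.73   19.12   -0.7    -1.22] x [-56.9 -54.7  60.1  60.8]
side W 206 y,z,dy50,dz50 [-0.74 19.21 -0.46 -0.4 ] x [-57.3 -55.5  59.8  60.2]
side loadedS 105 y,z,dy50,dz50 [62.3  12.92  0.47 -0.37] x [-49.1 -44.9  55.1  56.8]
side S 92 y,z,dy50,dz50 [-61.61  13.73   0.19  -0.17] x [-49.  -46.2  56.2  58. ]
```

View pics/side14.png

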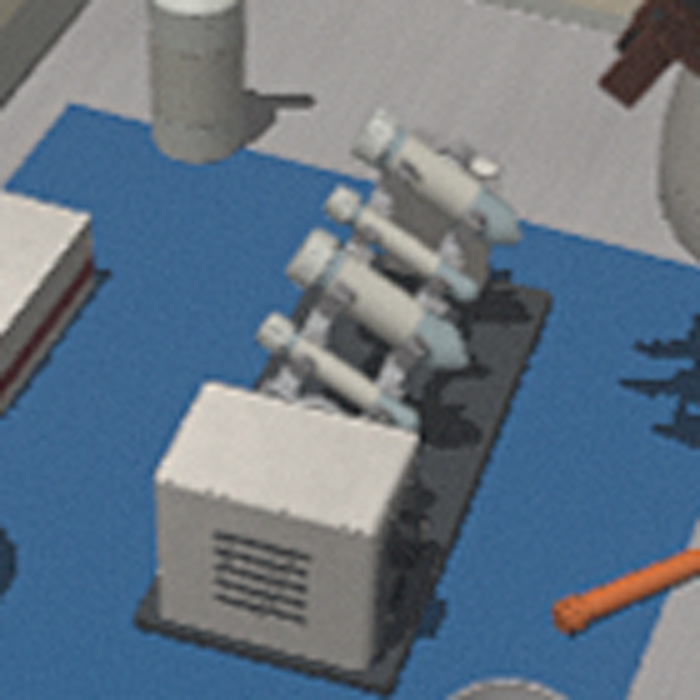

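View pics/top14.png

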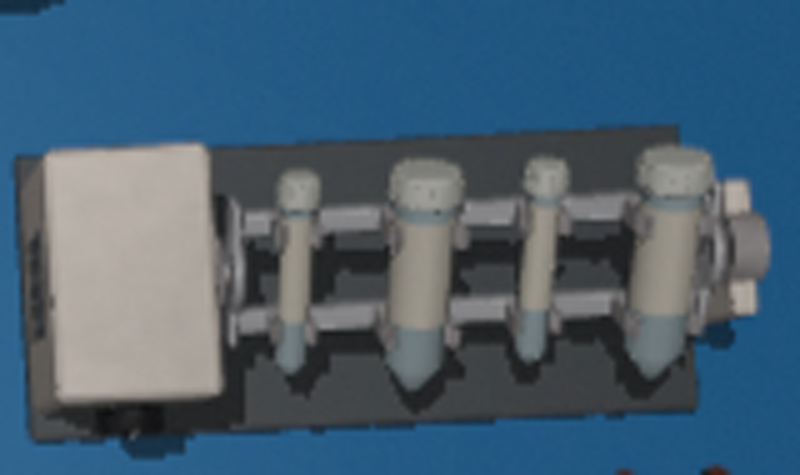

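View pics/tfull.png

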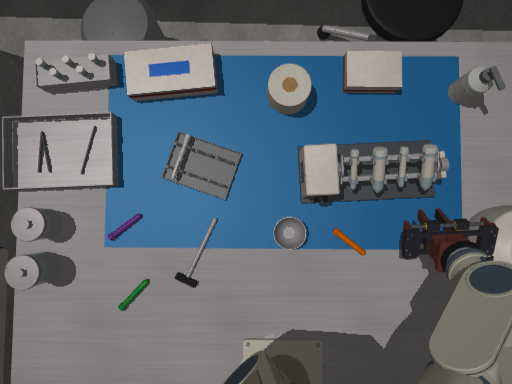

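```bash
cat > chk2.py <<'E'
from go import *
from workcell import eyes
from scipy.optimize import least_squares
B=np.eye(3);B[:2,:2]=Rm(ry)
C=B@np.array([[np.cos(tilt),0,-np.sin(tilt)],[0,1,0],[np.sin(tilt),0,np.cos(tilt)]]);oo=np.r_[ro,105.]
for n in("top","side"):
    Ls=[]
    for i in range(4):
        W=cloud(eyes.get_image(n)).reshape(-1,3);W=W[np.isfinite(W[:,0])];Ls.append((W-oo)@C)
    L=np.concatenate(Ls)
    for nm,y0,r,zc in(("loadedW",-124,15,20),("W",0,15,20),("loadedS",62,8,13),("S",-62,8,13)):
      for lo,hi in((-20,20),(-46,-34),(34,39)):
        P=L[(L[:,0]>lo)&(L[:,0]<hi)&(abs(L[:,1]-y0)<r+3)&(L[:,2]>zc+3)&(L[:,2]<zc+r+6)]
        if len(P)<20: continue
        f=lambda a:np.hypot(P[:,1]-a[0],P[:,2]-a[1])-r
        s=least_squares(f,[y0,zc],loss="soft_l1",f_scale=2);print(n,nm,lo,hi,len(P),s.x.round(2))
E
python3 chk2.py
```

```text
top loadedW -20 20 688 [-124.54   21.  ]
top loadedW -46 -34 177 [-124.52   20.93]
top loadedW 34 39 95 [-124.52   19.75]
top W -20 20 687 [-0.74 20.99]
top W -46 -34 174 [-0.96 20.68]
top W 34 39 95 [-0.7  19.73]
top loadedS -20 20 351 [61.4  14.29]
top loadedS -46 -34 90 [61.55 14.36]
top loadedS 34 39 51 [61.33 13.58]
top S -20 20 358 [-62.52  15.32]
top S -46 -34 90 [-63.04  15.61]
top S 34 39 52 [-61.63  14.26]
side loadedW -20 20 345 [-124.21   19.  ]
side loadedW -46 -34 99 [-123.9    19.27]
side loadedW 34 39 43 [-124.12   17.28]
side W -20 20 398 [ 0.09 19.11]
side W -46 -34 107 [-0.82 18.97]
side W 34 39 50 [-0.43 17.74]
side loadedS -20 20 186 [62.61 12.51]
side loadedS -46 -34 55 [62.69 13.08]
side loadedS 34 39 20 [61.72 10.99]
side S -20 20 178 [-61.1   13.12]
side S -46 -34 56 [-60.78  13.57]
side S 34 39 21 [-60.51  12.53]
```

The wide tube sits level with its loaded twin. The slim tube reads about 0.8 mm higher than its twin, so I'll press it gently with the shut fingertips midway between the clips.

```bash
python3 go.py sc 45 5 x0=1.5 yoff=-0.5
```

```text
target [ 556.5 -296.4  139.9]
t 26.9 dist [ 101.9    5.2 -132.4] local [ 23.9  -0.3 165.5] rot [0.004 0.004 0.002] F [ 0.7  0.5 -0.4] w 30.2 q [-0.82  0.12  2.03  0.59  0.74  0.3 ]
[4.8, -0.1, 33.1, 0.001, 0.001, 0.0]
[4.8, -0.0, 33.1, 0.001, 0.001, 0.0]
[4.7, -0.0, 33.1, 0.001, 0.001, 0.0]
[4.7, 0.0, 33.1, 0.001, 0.001, 0.0]
[4.7, 0.0, 33.1, 0.001, 0.001, 0.0]
```

Call:
move_arm --pt "8 0 20 0.004 0.004 0" --pt "7 0 30 0 0 0" --pt "5 0 35 0 0 0" --pt "3 0 30 0 0 0" --pt "0 0 10 0 0 0" --hand 1

```text
t: 27.32
ee_pos: [540.8, -299.9, 174.8]
orientation: [-3.028, -0.084, -0.809]
ft_force: [0.7, -0.1, 0.1]
width: 1.5
```

Call:
move_arm --pt "0 0 0 0 0 0" --pt "0 0 0 0 0 0"

```text
t: 27.48
ee_pos: [540.6, -298.3, 171.7]
orientation: [-3.025, -0.086, -0.802]
ft_force: [-0.1, -0.9, 0.4]
width: 0.5
```

```bash
python3 go.py sc 35 0 x0=1.5 yoff=-0.5
```

```text
target [ 561.4 -296.1  131.2]
t 27.48 dist [ 20.8   2.2 -40.5] local [-1.9 -1.2 45.6] rot [ 0.002 -0.001  0.003] F [-0.1 -0.9  0.4] w 0.5 q [-0.69  0.37  1.98  0.75  0.51  0.21]
```

Call:
move_arm --pt "-2 -1 12 0.002 0 0.003" --pt "0 0 15 0 0 0" --pt "0 0 12 0 0 0" --pt "0 0 4 0 0 0" --pt "0 0 0 0 0 0"

```text
t: 27.9
ee_pos: [560.2, -298.6, 138.2]
orientation: [-3.025, -0.081, -0.811]
ft_force: [0.5, 0.3, 1.6]
width: 0.3
```

```bash
python3 go.py sc 26 0 x0=1.5 yoff=-0.5
```

```text
target [ 565.9 -295.9  123.4]
t 27.9 dist [  5.7   2.8 -14.9] local [-2.4 -2.5 15.7] rot [ 0.005 -0.007  0.001] F [0.5 0.3 1.6] w 0.3 q [-0.67  0.45  1.97  0.84  0.45  0.13]
```

Call:
move_arm --pt "-2 -2 5 0.004 -0.006 0" --pt "0 0 5 0 0 0" --pt "0 0 1 0 0 0" --pt "0 0 0 0 0 0"

```text
t: 28.23
ee_pos: [564.1, -297.2, 129.4]
orientation: [-3.024, -0.082, -0.804]
ft_force: [-0.8, -0.5, 0.1]
width: 0.3
```

```bash
python3 go.py sc 26 0 x0=1.5 yoff=-0.5
```

```text
target [ 565.9 -295.9  123.4]
t 28.23 dist [ 1.8  1.3 -6. ] local [-1.4 -1.3  6.1] rot [ 0.002 -0.003  0.001] F [-0.8 -0.5  0.1] w 0.3 q [-0.66  0.47  1.96  0.85  0.44  0.12]
```

Call:
move_arm --pt "-1 -1 2.5 0.002 -0.003 0" --pt "0 0 2 0 0 0" --pt "0 0 1 0 0 0"

```text
t: 28.48
ee_pos: [566.1, -296.3, 124.7]
orientation: [-3.024, -0.083, -0.8]
ft_force: [-9.2, -0.1, 12.9]
width: 0.3
```

```bash
python3 go.py sc 26 0 x0=1.5 yoff=-0.5
```

```text
target [ 565.9 -295.9  123.4]
t 28.48 dist [-0.2  0.4 -1.3] local [-0.8 -0.5  1. ] rot [ 0.001 -0.     0.001] F [-9.2 -0.1 12.9] w 0.3 q [-0.66  0.47  1.96  0.86  0.44  0.12]
```

Call:
move_arm --pt "0 0 2 0 0 0" --pt "0 0 1.5 0 0 0"

```text
t: 28.65
ee_pos: [566.5, -296.4, 124.3]
orientation: [-3.024, -0.085, -0.803]
ft_force: [-21.7, 1.6, 26.4]
width: 0.6
```

```bash
python3 go.py sc 26 0 x0=1.5 yoff=-0.5
```

```text
target [ 565.9 -295.9  123.4]
t 28.65 dist [-0.6  0.5 -0.9] local [-1.  -0.5  0.5] rot [ 0.001 -0.002  0.002] F [-21.7   1.6  26.4] w 0.6 q [-0.66  0.48  1.96  0.87  0.44  0.11]
```

It takes 34 N without moving, so it is firmly bottomed. Retreat and recheck.

Call:
move_arm --pt "0 0 -5 0 0 0" --pt "0 0 -20 0 0 0" --pt "0 0 -35 0 0 0" --pt "0 0 -35 0 0 0" --pt "0 0 -35 0 0 0"

```text
t: 29.07
ee_pos: [498.6, -297.5, 234.7]
orientation: [-3.02, -0.084, -0.787]
ft_force: [0.5, -0.2, 0.6]
width: 0.4
```

Call:
move_arm --pt "0 0 -20 0 0 0" --pt "0 0 0 0 0 0" --pt "0 0 0 0 0 0" --pt "0 0 0 0 0 0" --pt "0 0 0 0 0 0"

```text
t: 29.48
ee_pos: [488.3, -300.1, 258.8]
orientation: [-3.025, -0.084, -0.799]
ft_force: [0.2, 0.0, -0.8]
width: 0.8
```

```bash
python3 chk2.py | grep -- "-20 20"; python3 snap.py side 15 205 345 60 200 5;python3 snap.py top 15 295 455 115 210 5; python3 chk.py 15
```

```text
top loadedW -20 20 686 [-124.61   20.93]
top W -20 20 676 [-0.72 21.1 ]
top loadedS -20 20 342 [61.5  14.25]
top S -20 20 345 [-62.6   13.99]
side loadedW -20 20 348 [-123.85   18.8 ]
side W -20 20 394 [-0.34 19.1 ]
side loadedS -20 20 186 [62.83 12.24]
side S -20 20 152 [-60.57  12.3 ]
top loadedW 360 y,z,dy50,dz50 [-124.63   21.17   -0.25   -0.94] x [-58.2 -55.3  61.7  62.2]
top W 355 y,z,dy50,dz50 [-0.42 21.28 -0.8  -0.87] x [-56.  -52.9  61.1  61.4]
top loadedS 179 y,z,dy50,dz50 [61.59 14.77 -0.68 -1.07] x [-49.5 -46.3  57.2  57.5]
top S 177 y,z,dy50,dz50 [-62.22  14.33   0.71  -0.34] x [-46.2 -44.5  58.9  59.3]
side loadedW 177 y,z,dy50,dz50 [-123.9    19.4     1.54   -1.25] x [-57.4 -54.2  59.9  60.4]
side W 214 y,z,dy50,dz50 [-1.07 19.26  0.51 -0.57] x [-57.6 -55.4  59.6  59.9]
side loadedS 107 y,z,dy50,dz50 [62.76 13.04  0.54 -0.89] x [-48.5 -45.4  53.5  57. ]
side S 77 y,z,dy50,dz50 [-61.39  12.68   0.15  -1.34] x [-48.1 -46.   53.7  57.5]
```

View pics/side15.png

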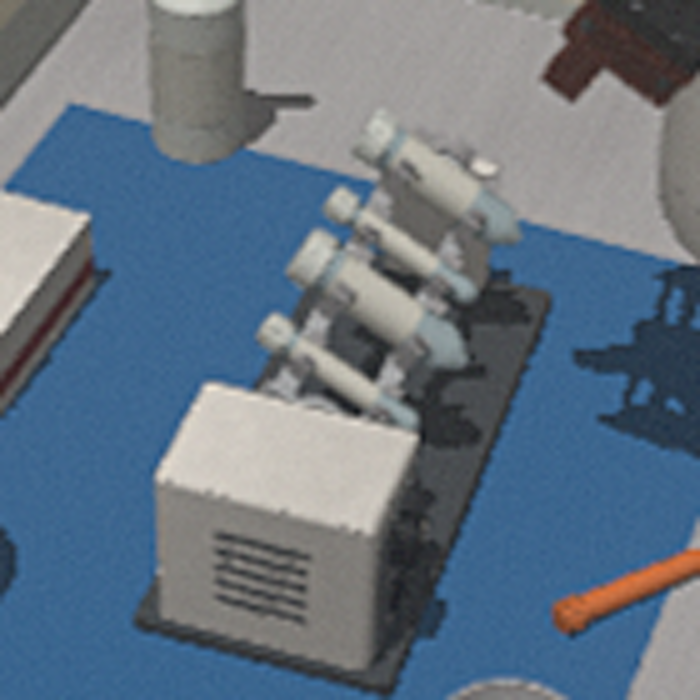

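Now both tubes sit level with their loaded twins. All four are in the row with caps uphill, and the robot is clear. Handing in.

```bash
python3 -c "
from workcell import ctrl;print(ctrl.close_job())"
```

```text
the job is handed in; nothing more can be done
None
```

Both tubes are loaded in the rotator, wide one first, and snapped home in both clips with their caps at the raised end. I handed in at about 30 s, with the gripper clear and no force on it.

**How it went**
- **Wide tube:** on the first carry, joint 6 came up against its end stop at the rotator. It read -2.542 against a stated limit of -2.54, so it stopped at or a hair past the limit. I put the tube back in its cradle, turned the hand half a turn, gripped it again and pressed it in. I then shifted it a few millimetres along the clips to centre it.
- **Slim tube:** after the first press it read about 0.8 mm higher than the loaded slim tube. I pressed it again with shut fingertips, up to about 34 N, and it went down that last bit.

**Last checks**
- **Height:** both tubes sit within about 0.3 mm of the matching loaded tubes in both cameras.
- **Along the clips:** both are within about 1 to 2 mm of where the loaded tubes sit.
- **Other objects:** nothing else looked moved in the last full top view, taken before the final press on the slim tube.
- **Disagreement:** the two cameras differ by about 2 mm in absolute height, so I judged seating by comparison with the loaded tubes.

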